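# Lock the quick-release clamp on the glass column

### The job

Lock the glass column in its quick-release clamp: with the cam lever still open, turn the wing nut clockwise until it is snug and will go no further, then swing the lever up and over, past its firm resistance, until it is fully home and stays closed. Do not press hard on the glass column and leave the other things on the bench where they are.

Things in the scene. Friction and masses are not known exactly. Their poses are not given: they have to be found in the camera images.
- clamp: Heavy bench stand, fixed: grey base plate 200 x 130 x 16 mm with a short aluminium post that carries the tilted clamp head. Origin: centre of the base's underside, on the bench. x: towards the side where the lever is; z: up.
- head: Aluminium split clamp with a skewer through it: wing nut at the upper end, cam lever at the lower end. Origin: on the skewer, between the jaws, 165 mm over the stand's origin. z: along the skewer to the nut, 35 degrees off vertical, leaning to the stand's -x; y: the stand's y. Jaws: x -57 to +15 mm, y +-17 mm, z +-25 mm. Fixed.
- tube: Glass column, 30 mm in diameter, 252 mm long with its 35 mm white end caps, lying level in the jaws along the head's y axis. Origin: its centre, at x = -34 mm of the head. Fixed in place. Glass: do not press on it with more than 15 N.
- nut (a joint): Turning of the wing nut about the skewer, rad; grows as it is turned clockwise, looking down on its wings. It starts 1.2 to 2.4 rad short of snug; 3.6 is snug, where it stops dead. It turns stiffly, with about 0.27 N m, stays where it is left and does not move along its axis.
- nut_grip (a point): On the skewer at mid-height of the nut's wings, 58 mm from the head's origin along its z. The wings are one plain steel bar 50 mm long (point x), 10 mm thick (point y), from 17 mm below to 11 mm above this point (point z, along the skewer, away from the clamp). 16 mm free between bar and jaw, but for the 24 mm hub.
- lever (a joint): Swing of the cam lever, rad. 0: fully open, along the head's -z, down and outward; grows as it swings up towards the head's +x; 1.75: closed, at its stop. Starts at 0 to 0.4, stays where left (friction 0.05 N m). Nut snug: resistance begins near 0.55, is firmest (0.8 N m, 8 to 9 N at the barrel) near 0.95, none at 1.5; beyond that it is drawn to its stop and held. Nut loose: weaker.
- lever_pivot (a point): Pivot of the cam lever, at z = -41 mm of the head on the skewer. The lever turns about the head's y axis here.
- lever_grip (a point): Centre of the steel barrel at the lever's free end, 95 mm from the pivot: a cylinder 18 mm in diameter and 18 mm long along y (pinch its flat ends). The lever's blade is 11 mm wide along y and 7 mm thick. Point z axis runs along the blade to the pivot, y along the barrel.
- dish: Shallow glass dish, 80 mm across and 14 mm high, on the bench by one end of the column; leave it alone. Origin: centre of its underside.
- dropper: Small amber bottle, 34 mm across and 75 mm high, beside the lever; leave it alone. Origin: centre of its underside.
- stopper: Rubber stopper, 32 mm across and 30 mm high, on the nut's side of the stand; leave it alone. Origin: centre of its underside.
- spatula: Slim steel lab spatula, 150 mm long, 5 mm thick, flat on the bench; leave it alone. Origin: near its middle.
- beaker: Glass beaker, 72 mm across and 95 mm high; leave it alone. Origin: centre of its underside.
- flask: Glass flask with a white stopper, 80 mm across and 190 mm high; leave it alone. Origin: centre of its underside.
- washbottle: White bottle, 60 mm across and 150 mm high; leave it alone. Origin: centre of its underside.

How it is judged (in metres and radians):
On the way, in this order (a step that is already met when the one before it is completed fails the run):
1. the wing nut is run down snug while the lever is still open (value of joint nut above 3.3 rad and value of joint lever below 0.7 rad), for 0.2 s.
2. the lever is swung over centre and home (value of joint nut above 3.15 rad and value of joint lever above 1.65 rad), for 0.2 s.
At the end, for the whole second after the job is handed in: the nut is within 0.45 rad of snug, and the lever is past its dead centre, within 0.1 rad of its closed stop, at rest and released (all of step 2 and velocity of joint lever below 0.1 rad/s); the robot touches nothing.
It fails at once if the glass column is pressed with more than 15 N (contact force between any of the fingers, the arm and tube above 15 N).
It fails at once if a bystander is moved more than 40 mm (distance of any of dish, dropper, stopper, spatula, beaker, flask, washbottle from where it was at the start of the episode above 0.04 m).
It also fails if it takes over 64 s, if anything falls off the work surface, if the arm or the gripper's body presses on something with over 40 N, if the wrist force passes 120 N, or if a joint passes its speed limit or range.

### The arm

A 6-joint arm with a two-finger parallel gripper is mounted at the origin on the work surface. World frame = base frame: x ahead of the robot, y to its left, z up, the work surface at z = 0. Lengths are in mm, angles in rad, forces in N, time in s.
With the tool pointing down it reaches from about 400 to 925 mm from the base axis. Payload 12.5 kg.
Tool frame: the origin (TCP) lies at the very end of the fingers, on their centre line; the grasp point (between the pads) lies 19 mm behind it (env.grip_point_offset is the distance from the TCP to the grasp point, in mm); z points along the fingers, y is the direction in which the jaws open and shut (so a half turn about z gives the same grasp; the last joint's range is limited). The gripper opens to 95 mm and grips with 3 to 60 N. Pads are 20 mm wide; open, the fingers measure 119 mm over their backs; the gripper's body (75 mm by 180 mm) begins 59 mm behind the grasp point.
Start: joints at [1.118, 0.491, 1.559, -0, 1.092, -0.106], TCP at [212.415, 587.815, 214.661] pointing down, gripper open.
Joint ranges: [-3.1, 3.1], [-0.84, 2.19], [0.05, 2.79], [-1.13, 4.28], [0.06, 2.93], [-2.69, 2.69]. Speed limits (rad/s): [2.22, 2.22, 2.79, 3.14, 3.14, 3.14].

### API

Orientations are given as [roll, pitch, yaw] about the fixed x, y, z axes, in that order (R = Rz(yaw) Ry(pitch) Rx(roll)).
In Python, from cell import env gives the robot as it stands.
- The arm moves only by the tool drive_tool, never from a script. Its argument "commands" is a list of rows, each an object of numbers: "dx", "dy", "dz": the shift along the world's x, y, z in mm; "yaw": the turn about the world's z in degrees. In form: [{"dx": .., "dy": .., "dz": .., "yaw": ..}, ...]. A call has 1 to 5 rows; each row shifts and turns the commanded pose from where the row before left it; what a row does not reach is not made up. A row lasts 1/12 s, in which the tool goes at most 41.7 mm and 7.16 degrees, less where a joint would pass 70% of its speed; a pose out of reach is approached as far as the arm can. A call with a gripper value outside its range is refused whole. "grip" is the opening, from 0 (shut) to 1 (fully open), set as the call begins (left out, the last holds). The fingers move at their own pace and stop on an object; the grip force is fixed at half the most. Time passes only in rows, so rows that do not move let the fingers close. It gives the time, the measured TCP pose, the force and the opening at its end, in the units of the state.
- env.state(): the state, without advancing time (a new reading comes with each control period).
- env.read_camera(name): name is "scene" or "top" or "wrist"; returns the picture (420x560x3 uint8, red, green, blue); there is no depth.
- env.calibration(name): a dict with "intrinsics" (3x3 intrinsics, pixels), "rvec" (rotation vector, rad) and "tvec" (3), from world to camera coordinates, as OpenCV has them. Camera axes: x right, y down, z forward; pixel columns grow to the right and rows downward; lengths in mm; the calibration is good to about 2 mm. A picture is of the moment at which its call begins: read the wrist's pose just before it. calibration takes no time and is no camera call; for the wrist camera it gives the pose at the moment of the call.
- env.job_done(): hands the job in, once; it reports no verdict.
Trained networks look in the newest picture that a camera, given by its name, has taken for a name from the list of things; names that differ only in an ending like _2 or _b are one class to them, and where a whole thing is asked for, a point or a joint stands for the part that bears it (a point fixed in the world has none). Each returns a list of dicts, best first, with "conf" (0 to 1); they miss things now and then, are a little off and sometimes report something else, mostly with a low value. They report only what shows in the picture. A call takes as long as a camera call.
- env.trace(query, camera): "pixels" (420x560 bool, what is visible of it) and "pixel" ([column, row] in pixels, amid what is visible of it).
- env.place_of(query, camera): "pixel" ([column, row] in pixels: a listed point, or the origin of a listed thing).
The state is a dict: "t": time; "joints": joint angles; "qvel": joint speeds; "tau": joint torques, N m; "eef_pos": TCP position; "tcp_rot": TCP orientation; "ft_force": force on the tool from outside, world axes, zero at the start; "moment": the same for the moment, N m; "opening": opening from 0.0 (shut) to 1.0 (fully open).
Only numpy, scipy, OpenCV 4.12 (cv2) and the standard library are available. Lean on these libraries where they do the work, as an engineer would, in place of code of your own. Each camera call takes 0.05 s, during which the arm holds its last target.

## Working session

There is one attempt and no reset: what is moved stays moved. The work goes in short steps, Python scripts to look and compute and a tool call to move; the robot and the scene stay as the last step left them, time stands still between calls to the robot, and variables do not carry over. Pictures are saved under pics/ and viewed, and the job is handed in when it is done.

Besides the shell and the picture viewer there is one more tool, called after "Request:" as name(argument=value, ...), one argument or row to a line, values as JSON. drive_tool: Moves the arm, as the interface text tells. Its arguments: {"type":"object","properties":{"commands":{"type":"array"},"grip":{"type":"number"}},"required":["commands"]}

```bash
ls -la; mkdir -p pics
cat > h.py <<'E'
from cell import env
import numpy as np, cv2
def snap(n,f):
    im=env.read_camera(n); cv2.imwrite(f'pics/{f}.png',im[:,:,::-1]); return im
def cal(n):
    c=env.calibration(n);K=np.array(c['intrinsics'],float);R=cv2.Rodrigues(np.array(c['rvec'],float))[0];t=np.array(c['tvec'],float).ravel();return K,R,t
def proj(P,n):
    K,R,t=cal(n);p=(np.atleast_2d(P)@R.T+t)@K.T;return p[:,:2]/p[:,2:]
E
python3 - <<'E'
from h import *
print(env.state())
for n in ['scene','top','wrist']:
    snap(n,n+'0'); K,R,t=cal(n); print(n,K.tolist(),(-R.T@t).round(),R.round(3).tolist())
    for q in ['clamp','head','nut_grip','lever_pivot','lever_grip','tube','dish','dropper','stopper','spatula','beaker','flask','washbottle']:
        r=env.place_of(q,n); print(q,[(np.round(a['pixel'],1).tolist(),round(a['conf'],2)) for a in r[:2]])
print(env.state()['t'])
E
```

```text
total 12
drwxr-xr-x  3 agent agent 4096 Dec  5 23:53 .
drwxr-xr-x 23 root  root  4096 Dec  5 23:53 ..
drwxr-xr-x  2 agent agent 4096 Dec  5 23:53 pics
{'t': 0.0, 'joints': array([ 1.11844081e+00,  4.91532126e-01,  1.55948149e+00,  4.10610031e-06,
        1.09168241e+00, -1.05582974e-01]), 'qvel': array([ 0.00040298,  0.00019997,  0.00142192,  0.0002113 ,  0.00012586,
       -0.00206578]), 'tau': array([-9.62730774e-04, -6.12654161e+01, -2.58176619e+01,  6.92340592e-02,
        4.83113027e-02, -7.35503886e-05]), 'eef_pos': array([212.27049639, 587.57707261, 214.06775583]), 'tcp_rot': array([-3.14049581e+00, -1.19902754e-04,  2.79481815e+00]), 'ft_force': array([ 1.26600248, -0.63278461, -0.91029575]), 'moment': array([ 0.02980787, -0.04300708,  0.03352947]), 'opening': 1.0006263287497765}
scene [[473.22876333790754, 0.0, 276.9561426682651], [0.0, 473.22876333790754, 206.70752228725925], [0.0, 0.0, 1.0]] [ 928. -594. 1099.] [[0.844, 0.536, 0.016], [0.438, -0.672, -0.597], [-0.309, 0.511, -0.802]]
clamp [([287.9, 223.3], 0.94)]
head [([287.4, 188.9], 0.94), ([167.9, 364.3], 0.44)]
nut_g
[... 831 characters left out ...]
ube [([242.8, 210.2], 0.82)]
dish [([253.5, 181.2], 0.7), ([256.3, 221.3], 0.54)]
dropper [([288.2, 177.2], 0.62)]
stopper [([207.2, 230.0], 0.49)]
spatula [([297.2, 263.3], 0.62), ([253.1, 179.2], 0.46)]
beaker [([397.7, 266.3], 0.92), ([240.9, 204.5], 0.68)]
flask [([139.3, 226.7], 0.91)]
washbottle [([417.1, 233.1], 0.95), ([251.1, 208.1], 0.65)]
wrist [[356.6440204048429, 0.0, 278.6169332060705], [0.0, 356.6440204048429, 207.81686571732664], [0.0, 0.0, 1.0]] [146. 612. 385.] [[0.339, 0.941, -0.001], [0.91, -0.328, 0.254], [0.239, -0.087, -0.967]]
clamp []
head []
nut_grip []
lever_pivot []
lever_grip []
tube []
dish []
dropper []
stopper []
spatula []
beaker []
flask []
washbottle []
2.1
```

View pics/scene0.png

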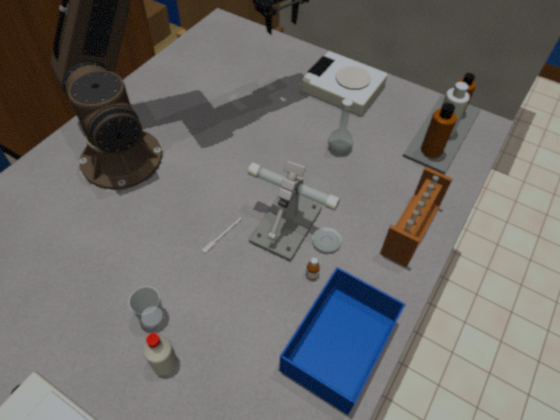

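View pics/top0.png

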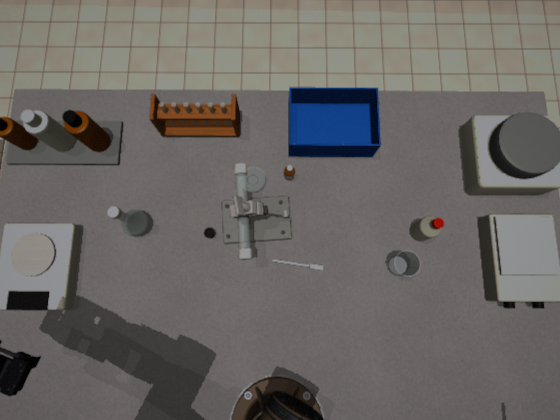

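Run:
```python
import cv2
a=cv2.imread('pics/scene0.png')[120:300,200:380]; b=cv2.imread('pics/top0.png')[140:300,180:340]
a=cv2.resize(a,(600,600),interpolation=cv2.INTER_CUBIC); b=cv2.resize(b,(600,600),interpolation=cv2.INTER_CUBIC)
cv2.imwrite('pics/cs.png',a);cv2.imwrite('pics/ct.png',b)
```

```text
(no output)
```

View pics/cs.png

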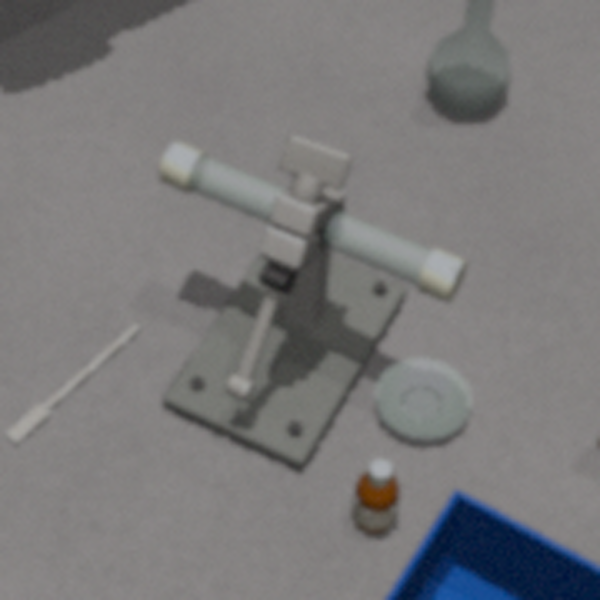

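View pics/ct.png

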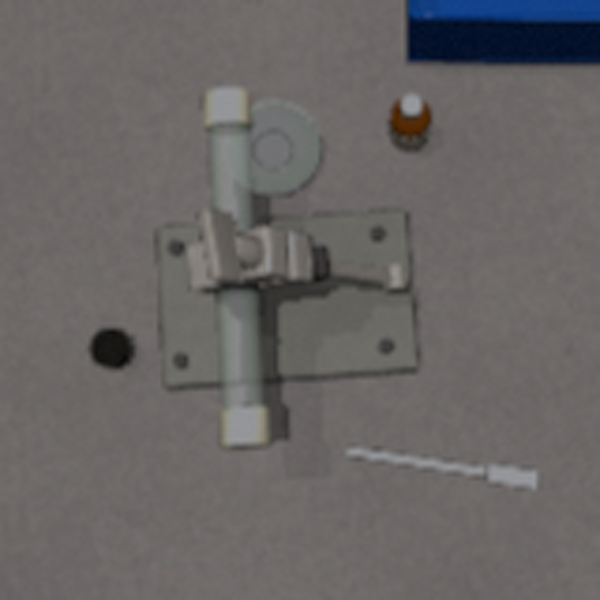

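```bash
cat >> h.py <<'E'
from scipy.optimize import least_squares
c35,s35=np.cos(np.radians(35)),np.sin(np.radians(35))
HX=np.array([c35,0,s35]);HZ=np.array([-s35,0,c35]);HY=np.array([0,1.,0]);HO=np.array([0,0,165.])
def head(x,y,z): return HO+x*HX+y*HY+z*HZ
def lever(a,r=95,y=0): return head(0,0,-41)+r*(-np.cos(a)*HZ+np.sin(a)*HX)+y*HY
def S2W(P,s):
    c,d=np.cos(s[2]),np.sin(s[2]);R=np.array([[c,-d,0],[d,c,0],[0,0,1]]);return np.atleast_2d(P)@R.T+[s[0],s[1],0]
E
python3 - <<'E'
from h import *
obs={'top':[((-100,65,16),(221.9,200.8)),((100,65,16),(288.5,196)),((100,-65,16),(291.5,238.7)),((-100,-65,16),(224.5,243.5)),
 (head(-34,126,0),(180+227/3.75,140+103/3.75)),(head(-34,-126,0),(180+244/3.75,140+428/3.75))],
'scene':[((100,-65,16),(250.4,240.6)),((100,65,16),(290.9,259.5)),((-100,65,16),(322.4,207.6)),
 (head(-34,-126,0),(200+178/3.333,120+162/3.333)),(head(-34,126,0),(200+442/3.333,120+271/3.333))]}
lev=[('top',(180+397/3.75,140+275/3.75)),('scene',(200+240/3.333,120+384/3.333))]
def f(s):
    r=[]
    for n in obs:
        r.append((proj(S2W(np.array([o[0] for o in obs[n]],float),s),n)-np.array([o[1] for o in obs[n]])).ravel())
    for n,p in lev: r.append((proj(S2W(lever(s[3]),s),n)-p).ravel())
    return np.concatenate(r)
s=least_squares(f,[400,50,-1.57,0.2],loss='soft_l1').x
print(s,f(s).round(1).reshape(-1,2).tolist())
for nm,p in [('nut',head(0,0,58)),('levergrip',lever(s[3])),('pivot',head(0,0,-41)),('closed',lever(1.75))]: print(nm,S2W(p,s).round(1))
np.save('s.npy',s)
# bystanders, rough: top camera, plane z
K,R,t=cal('top')
def ray(u,v,z):
    d=R.T@np.linalg.inv(K)@[u,v,1];c=-R.T@t;return c+d*(z-c[2])/d[2]
for nm,u,v,z in [('dropper',289.5,172,40),('dish',253,180,7),('stopper',209.5,233,20),('spat',297,265,3),('flask',115,212,190)]: print(nm,ray(u,v,z).round())
E
```

```text
[560.74346163  63.47016759  -1.49112849 -25.03059161] [[-0.6, -1.1], [-0.0, -1.1], [0.5, -0.5], [-1.3, -0.2], [-0.2, -2.7], [0.5, 4.8], [-2.5, -1.1], [-0.2, -0.2], [-0.1, -1.7], [-3.0, -0.1], [4.5, 3.2], [-0.3, 0.5], [-0.4, 1.2]]
nut [[558.1  96.6 212.5]]
levergrip [[567.6 -21.9  59.6]]
pivot [[562.6  40.  131.4]]
closed [[567.9 -26.6 198.9]]
dropper [697. -33.  40.]
dish [682.  76.   7.]
stopper [517. 198.  20.]
spat [428. -56.   3.]
flask [544. 407. 190.]
```

Request:
drive_tool(
  commands=[
    {"dx": 10,"dy": -15,"dz": 35,"yaw": 0},
    {"dx": 10,"dy": -15,"dz": 35,"yaw": 0},
    {"dx": 10,"dy": -15,"dz": 35,"yaw": 0},
    {"dx": 10,"dy": -15,"dz": 35,"yaw": 0},
    {"dx": 20,"dy": -30,"dz": 20,"yaw": 0},
  ],
)

```text
t: 2.52
eef_pos: [272.1, 498.6, 378.4]
tcp_rot: [3.137, 0.001, 2.797]
ft_force: [1.3, 0.3, 0.6]
opening: 1.0
```

Request:
drive_tool(
  commands=[
    {"dx": 23,"dy": -33,"dz": 0,"yaw": 0},
    {"dx": 23,"dy": -33,"dz": 0,"yaw": 0},
    {"dx": 23,"dy": -33,"dz": 0,"yaw": 0},
    {"dx": 23,"dy": -33,"dz": 0,"yaw": 0},
    {"dx": 23,"dy": -33,"dz": 0,"yaw": 0},
  ],
)

```text
t: 2.93
eef_pos: [388.0, 331.1, 374.9]
tcp_rot: [3.141, 0.0, 2.795]
ft_force: [1.1, -0.2, 0.3]
opening: 1.0
```

Request:
drive_tool(
  commands=[
    {"dx": 23,"dy": -33,"dz": 0,"yaw": 0},
    {"dx": 23,"dy": -33,"dz": 0,"yaw": 0},
    {"dx": 23,"dy": -33,"dz": 0,"yaw": 0},
    {"dx": 23,"dy": -33,"dz": 0,"yaw": 0},
    {"dx": 23,"dy": -33,"dz": 0,"yaw": 0},
  ],
)

```text
t: 3.35
eef_pos: [503.1, 165.9, 374.9]
tcp_rot: [3.141, 0.0, 2.795]
ft_force: [0.2, 0.4, -0.7]
opening: 1.0
```

Request:
drive_tool(
  commands=[
    {"dx": 21,"dy": -33,"dz": 0,"yaw": 0},
    {"dx": 21,"dy": -32,"dz": 0,"yaw": 0},
    {"dx": 0,"dy": 0,"dz": 0,"yaw": 0},
    {"dx": 0,"dy": 0,"dz": 0,"yaw": 0},
  ],
)

```text
t: 3.68
eef_pos: [545.1, 101.2, 374.2]
tcp_rot: [-3.141, -0.001, 2.792]
ft_force: [0.3, 1.1, -0.2]
opening: 0.995
```

Run:
```python
from h import *
print(env.state()['joints'].round(3),env.state()['eef_pos'])
snap('wrist','w1')
K,R,t=cal('wrist');np.savez('w1.npz',K=K,R=R,t=t)
for q in ['clamp','head','nut_grip','lever_pivot','lever_grip','tube']:
    r=env.place_of(q,'wrist'); print(q,[(np.round(a['pixel'],1).tolist(),round(a['conf'],2)) for a in r[:2]])
    s=np.load('s.npy')
for nm,p in [('nut',head(0,0,58)),('levergrip',lever(s[3])),('pivot',head(0,0,-41))]: print(nm,proj(S2W(p,s),'wrist').round(1))
```

```text
[ 0.064  0.266  1.487  0.     1.389 -1.156] [545.05146614 101.24954677 374.15141561]
clamp [([261.9, 181.7], 0.97)]
head [([253.4, 207.4], 0.83)]
nut_grip [([279.9, 209.2], 0.56)]
lever_pivot [([236.2, 209.3], 0.65)]
lever_grip [([205.8, 209.0], 0.91)]
tube [([274.7, 191.7], 0.94)]
nut [[276.4 206.7]]
levergrip [[200.4 213. ]]
pivot [[233.7 208.5]]
```

View pics/w1.png

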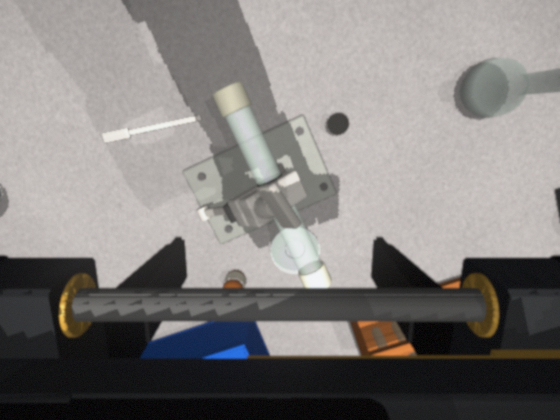

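Run:
```python
import cv2
a=cv2.imread('pics/w1.png')[80:290,170:350]
cv2.imwrite('pics/cw1.png',cv2.resize(a,None,fx=2.85*1.17*.85,fy=2.85*1.17*.85,interpolation=cv2.INTER_CUBIC)); print(2.85*1.17*.85)
```

```text
2.8343249999999998
```

View pics/cw1.png

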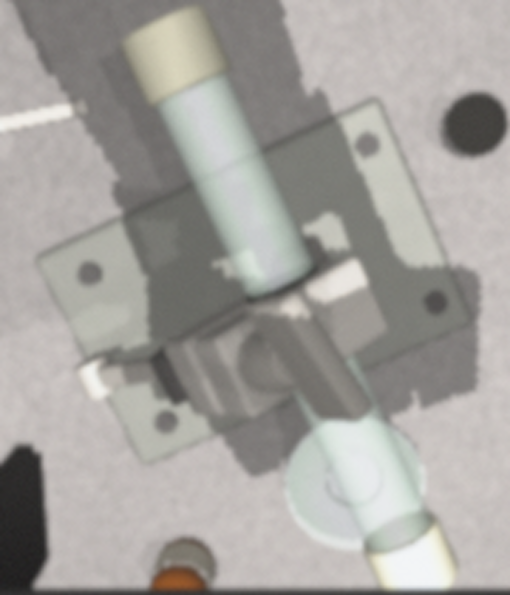

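```bash
cat > fit.py <<'E'
from h import *
z=np.load('w1.npz')
def pj(P,n):
    if n=='wrist': K,R,t=z['K'],z['R'],z['t']
    else: K,R,t=cal(n)
    p=(np.atleast_2d(P)@R.T+t)@K.T;return p[:,:2]/p[:,2:]
def nutbar(th,z0=-17,z1=11):
    # th: bar angle about head z, measured CCW from head x
    b=np.cos(th)*HX+np.sin(th)*HY; n=-np.sin(th)*HX+np.cos(th)*HY
    return np.array([head(0,0,58)+i*25*b+j*5*n+k*HZ for k in (z0,z1) for i,j in ((1,1),(1,-1),(-1,-1),(-1,1))])
E
python3 - <<'E'
from fit import *
obs={'top':[((-100,65,16),(221.9,200.8)),((100,65,16),(288.5,196)),((100,-65,16),(291.5,238.7)),((-100,-65,16),(224.5,243.5)),
 (head(-34,113,0),(180+227/3.75,140+103/3.75)),(head(-34,-113,0),(180+244/3.75,140+428/3.75))],
'scene':[((100,-65,16),(250.4,240.6)),((100,65,16),(290.9,259.5)),((-100,65,16),(322.4,207.6)),
 (head(-34,-113,0),(200+178/3.333,120+162/3.333)),(head(-34,113,0),(200+442/3.333,120+271/3.333))],
'wrist':[((100,-65,16),(184.1,171)),((-100,-65,16),(303.4,114.6)),((-100,65,16),(337.6,192.2)),((100,65,16),(221.2,243.4)),(head(-34,-113,0),(233.5,99.4))]}
lev=[('top',(180+397/3.75,140+275/3.75)),('scene',(200+240/3.333,120+384/3.333)),('wrist',(170+97/2.834,80+380/2.834))]
def f(s):
    r=[]
    for n in obs:
        r.append((pj(S2W(np.array([o[0] for o in obs[n]],float),s),n)-np.array([o[1] for o in obs[n]])).ravel())
    for n,p in lev: r.append((pj(S2W(lever(s[3]),s),n)-p).ravel())
    return np.concatenate(r)
s=least_squares(f,[560,63,-1.49,0.1],loss='soft_l1').x
print(s,f(s).round(1).reshape(-1,2).tolist()); np.save('s.npy',s)
for nm,p in [('nut',head(0,0,58)),('levergrip',lever(s[3])),('pivot',head(0,0,-41)),('closed',lever(1.75))]: print(nm,S2W(p,s).round(1))
im=cv2.imread('pics/w1.png'); top=cv2.imread('pics/top0.png'); sc=cv2.imread('pics/scene0.png')
out=[]
for th in np.radians([70,85,100,115]):
    row=[]
    for n,i,(x0,y0,w) in (('wrist',im,(230,160,90)),('top',top,(215,185,50)),('scene',sc,(265,150,50))):
        k=200/w; c=cv2.resize(i[y0:y0+w,x0:x0+w],(200,200),interpolation=cv2.INTER_CUBIC)
        q=((pj(S2W(nutbar(th),s),n)-[x0,y0]+.5)*k).astype(int)
        cv2.polylines(c,[q[:4]],True,(0,0,255),1);cv2.polylines(c,[q[4:]],True,(0,255,0),1)
        row.append(c)
    out.append(np.vstack(row))
cv2.imwrite('pics/ov1.png',np.hstack(out))
E
```

```text
[ 5.61416969e+02  6.61059296e+01 -1.48873460e+00  1.08858681e-01] [[-1.5, -1.2], [-1.0, -1.4], [-0.4, -0.8], [-2.1, -0.4], [-1.1, 1.7], [-0.7, -0.6], [-1.7, -1.6], [0.6, -0.8], [0.5, -2.3], [1.9, 1.2], [0.5, 0.6], [-3.6, -0.3], [-0.0, -1.6], [0.1, 1.5], [-1.1, 1.9], [-1.7, 0.0], [-1.1, 0.2], [0.4, 0.7], [-1.3, -1.0]]
nut [[558.7  99.3 212.5]]
levergrip [[568.5 -19.7  60. ]]
pivot [[563.3  42.7 131.4]]
closed [[568.8 -24.  198.9]]
```

View pics/ov1.png

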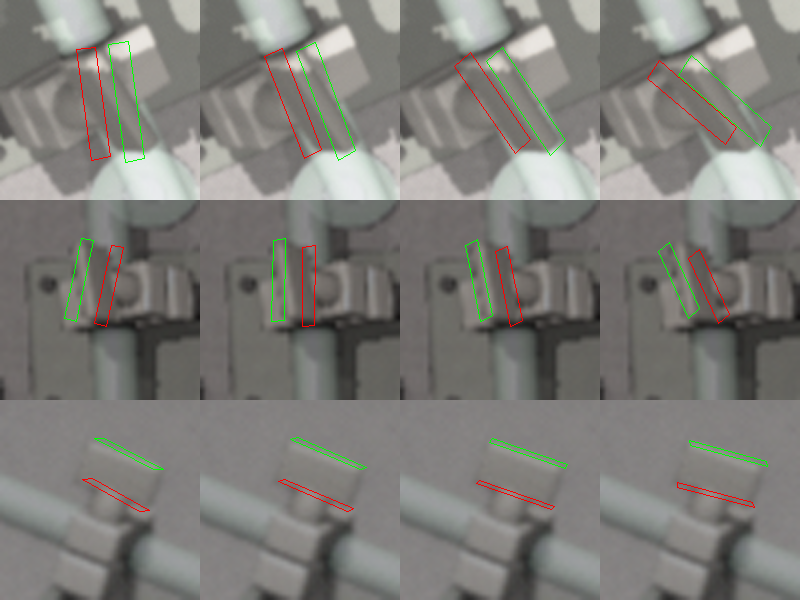

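Request:
drive_tool(
  commands=[
    {"dx": 3,"dy": -1,"dz": -15,"yaw": 6.5},
    {"dx": 3,"dy": -1,"dz": -15,"yaw": 6.5},
    {"dx": 3,"dy": -1,"dz": -15,"yaw": 6.5},
    {"dx": 3,"dy": -1,"dz": -15,"yaw": 6.5},
    {"dx": 2,"dy": 0,"dz": -15,"yaw": 6.5},
  ],
  grip=0.5,
)

```text
t: 4.45
eef_pos: [558.4, 99.3, 299.1]
tcp_rot: [-3.142, 0.0, -2.915]
ft_force: [-0.0, 0.3, 0.1]
opening: 0.705
```

Request:
drive_tool(
  commands=[
    {"dx": 0,"dy": 0,"dz": -25,"yaw": 6.5},
    {"dx": 0,"dy": 0,"dz": -15,"yaw": 0},
    {"dx": 0,"dy": 0,"dz": 0,"yaw": 0},
    {"dx": 0,"dy": 0,"dz": 0,"yaw": 0},
  ],
)

```text
t: 4.78
eef_pos: [558.3, 99.3, 259.8]
tcp_rot: [3.141, -0.001, -2.808]
ft_force: [-0.5, -0.6, 1.4]
opening: 0.51
```

Run:
```python
from h import *
s=env.state();print(s['eef_pos'],s['tcp_rot'],s['ft_force'],s['moment'])
a=snap('wrist','w2');b=snap('top','t2');c=snap('scene','s2')
o=[cv2.resize(i[y:y+w,x:x+w],(390,390),interpolation=cv2.INTER_CUBIC) for i,x,y,w in ((b,200,150,110),(c,240,120,110))]
cv2.imwrite('pics/c2.png',np.hstack(o)[:,:,::-1])
print(proj(np.array([[558.7,99.3,212.5],[559,97,211]]),'wrist'))
```

```text
[558.26405388  99.30461083 259.76787894] [ 3.14125367e+00 -7.27351510e-04 -2.80779591e+00] [-0.45118112 -0.56887952  1.37990132] [ 0.03850682  0.00842583 -0.00407449]
[[279.39474512 227.44125668]
 [275.88226516 226.02883255]]
```

View pics/w2.png

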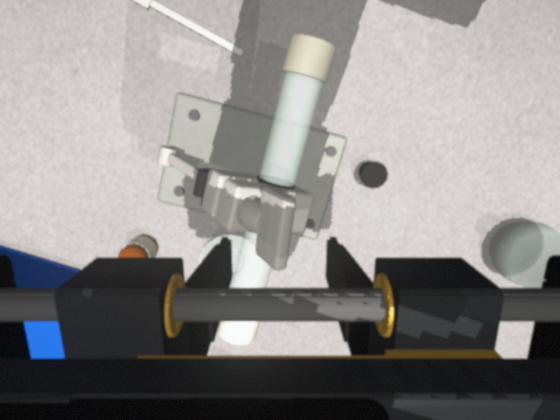

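View pics/c2.png

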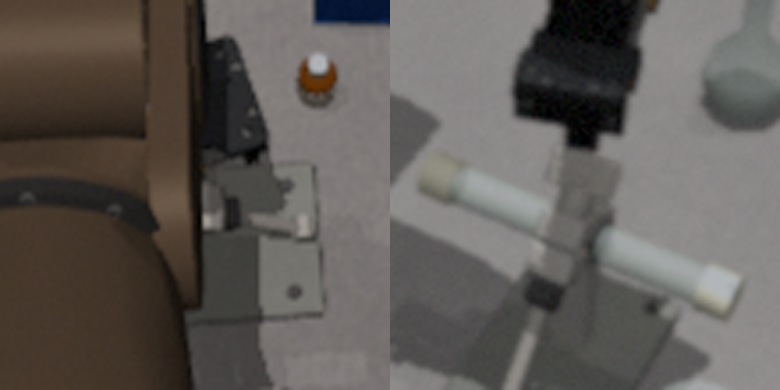

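Run:
```python
from fit import *
K,R,t=cal('wrist');np.savez('w2.npz',K=K,R=R,t=t)
s=np.load('s.npy');im=cv2.imread('pics/w2.png');out=[]
for dy in (0,-3):
  row=[]
  for th in np.radians([90,97,104,111]):
    x0,y0,w=220,170,110;k=200/110*1.9/1.9
    c=cv2.resize(im[y0:y0+w,x0:x0+w],(390,390),interpolation=cv2.INTER_CUBIC)
    P=S2W(nutbar(th),s)+[0,dy,0];p=(P@R.T+t)@K.T;p=p[:,:2]/p[:,2:]
    q=((p-[x0,y0]+.5)*390/110).astype(int)
    cv2.polylines(c,[q[:4]],True,(0,0,255),1);cv2.polylines(c,[q[4:]],True,(0,255,0),1);row.append(c[:,90:290])
  out.append(np.hstack(row)[:300])
cv2.imwrite('pics/ov2.png',np.vstack(out))
```

```text
(no output)
```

View pics/ov2.png

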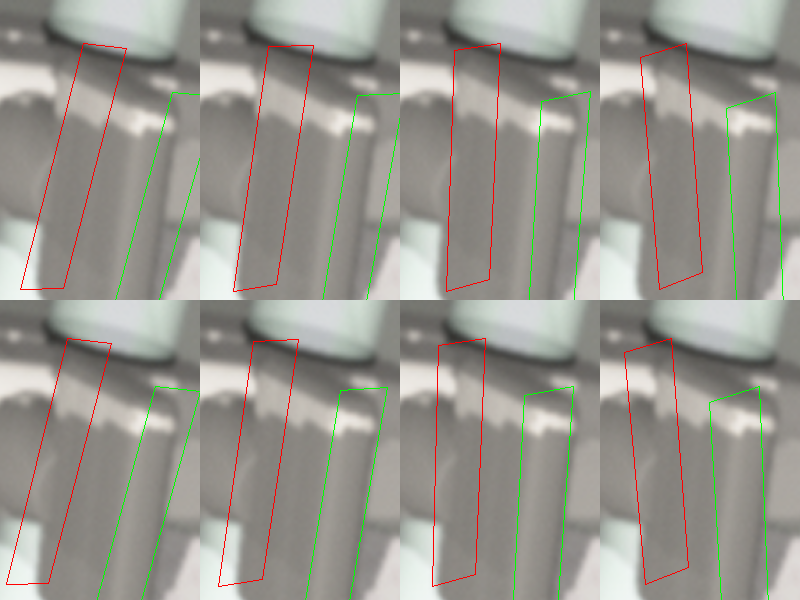

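Request:
drive_tool(
  commands=[
    {"dx": 3,"dy": -2,"dz": -20,"yaw": 0},
    {"dx": 0,"dy": 0,"dz": -15,"yaw": 0},
    {"dx": 0,"dy": 0,"dz": -13,"yaw": 0},
    {"dx": 0,"dy": 0,"dz": -10,"yaw": 0},
    {"dx": 0,"dy": 0,"dz": 0,"yaw": 0},
  ],
)

```text
t: 5.35
eef_pos: [561.0, 96.8, 200.7]
tcp_rot: [3.141, -0.001, -2.808]
ft_force: [0.2, -0.5, -0.6]
opening: 0.501
```

Request:
drive_tool(
  commands=[
    {"dx": 0,"dy": 0,"dz": 0,"yaw": 0},
    {"dx": 0,"dy": 0,"dz": 0,"yaw": 0},
    {"dx": 0,"dy": 0,"dz": 0,"yaw": 0},
  ],
  grip=0.36,
)

```text
t: 5.6
eef_pos: [561.9, 96.8, 202.7]
tcp_rot: [-3.141, 0.002, -2.808]
ft_force: [1.6, -1.8, -0.2]
opening: 0.375
```

Run:
```python
from h import *
s=env.state();print(s['eef_pos'],s['tcp_rot'],s['ft_force'],s['moment'],s['opening'])
a=snap('wrist','w3')
```

```text
[561.86175156  96.81418631 202.65915655] [-3.14111716e+00  1.55331300e-03 -2.80768679e+00] [ 1.58683643 -1.83257333 -0.21770094] [-0.2985653  -0.1461335  -0.01235747] 0.3754749669649111
```

View pics/w3.png

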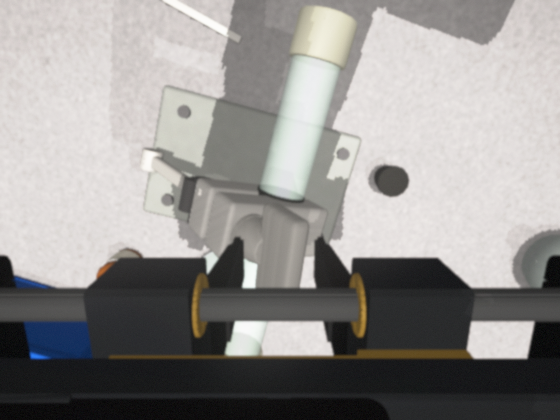

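Request:
drive_tool(
  commands=[
    {"dx": 0,"dy": 0,"dz": 0,"yaw": 0},
    {"dx": 0,"dy": 0,"dz": 0,"yaw": 0},
    {"dx": 0,"dy": 0,"dz": 0,"yaw": 0},
    {"dx": 0,"dy": 0,"dz": 0,"yaw": 0},
  ],
  grip=0.0,
)

```text
t: 5.98
eef_pos: [562.6, 95.0, 203.0]
tcp_rot: [-3.138, 0.002, -2.807]
ft_force: [2.2, -11.4, 6.4]
opening: 0.281
```

Run:
```python
from h import *
s=env.state();print(s['eef_pos'],s['tcp_rot'],s['ft_force'],s['moment'],s['opening'])
a=snap('wrist','w4')
```

```text
[562.56396232  95.03237634 203.03358087] [-3.13754841e+00  2.28531342e-03 -2.80719273e+00] [  2.17618074 -11.4436736    6.44667872] [-2.70888067 -0.42282156  0.05355371] 0.2809230460264924
```

View pics/w4.png

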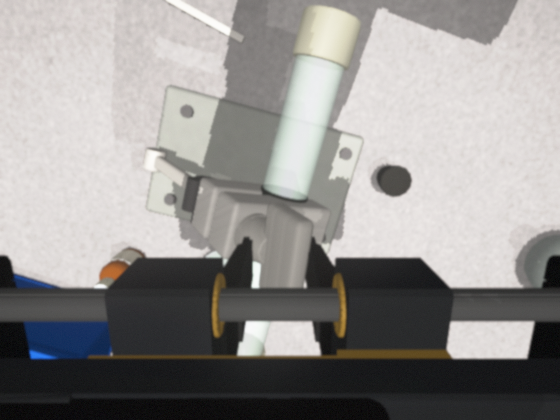

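Request:
drive_tool(
  commands=[
    {"dx": 0,"dy": 0,"dz": 0,"yaw": -5},
    {"dx": 0,"dy": 0,"dz": 0,"yaw": -5},
    {"dx": 0,"dy": 0,"dz": 0,"yaw": -5},
    {"dx": 0,"dy": 0,"dz": 0,"yaw": -5},
    {"dx": 0,"dy": 0,"dz": 0,"yaw": 0},
  ],
)

```text
t: 6.45
eef_pos: [563.5, 94.7, 204.2]
tcp_rot: [-3.138, 0.007, 3.122]
ft_force: [2.6, -14.2, 13.9]
opening: 0.271
```

Run:
```python
from h import *
s=env.state();print(s['eef_pos'],s['tcp_rot'],s['ft_force'],s['moment'],s['opening'])
a=snap('wrist','w5')
```

```text
[563.48212364  94.73472643 204.20420616] [-3.13803706  0.00655124  3.12216438] [  2.55460483 -14.22795358  13.86964283] [-3.06438982 -0.50615495  0.3397817 ] 0.27077103660595114
```

View pics/w5.png

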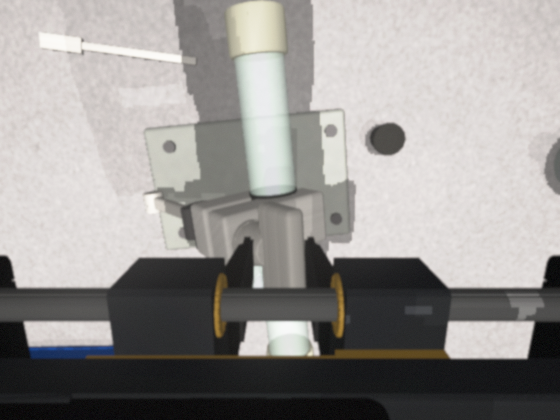

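Request:
drive_tool(
  commands=[
    {"dx": 0,"dy": 0,"dz": 0,"yaw": -5},
    {"dx": 0,"dy": 0,"dz": 0,"yaw": -5},
    {"dx": 0,"dy": 0,"dz": 0,"yaw": -5},
    {"dx": 0,"dy": 0,"dz": 0,"yaw": -5},
    {"dx": 0,"dy": 0,"dz": 0,"yaw": -5},
  ],
)

```text
t: 6.92
eef_pos: [563.6, 96.2, 205.9]
tcp_rot: [3.139, 0.008, 2.686]
ft_force: [1.7, 8.0, 24.7]
opening: 0.208
```

Run:
```python
from h import *
s=env.state();print(s['eef_pos'],s['tcp_rot'],s['ft_force'],s['moment'],s['opening'])
a=snap('wrist','w6')
```

```text
[563.56091624  96.16189783 205.91437047] [3.13860565 0.00761465 2.68619179] [ 1.68099204  8.02308833 24.67945313] [ 0.31589804 -0.02546023  0.31707167] 0.20780385268644858
```

View pics/w6.png

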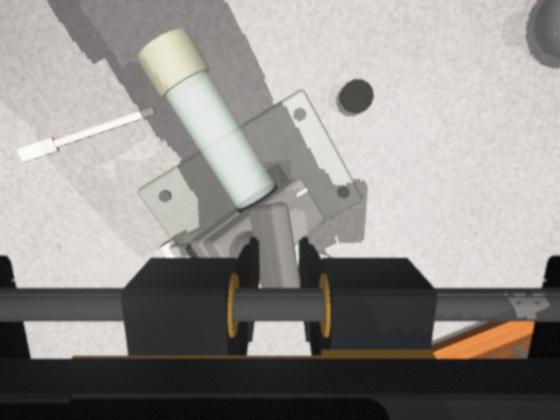

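Request:
drive_tool(
  commands=[
    {"dx": 0,"dy": 0,"dz": 3,"yaw": 0},
    {"dx": 0,"dy": 0,"dz": 0,"yaw": -4},
    {"dx": 0,"dy": 0,"dz": 0,"yaw": -4},
    {"dx": 0,"dy": 0,"dz": 0,"yaw": -4},
    {"dx": 0,"dy": 0,"dz": 0,"yaw": -4},
  ],
)

```text
t: 7.38
eef_pos: [562.2, 97.2, 207.8]
tcp_rot: [3.138, 0.003, 2.408]
ft_force: [-7.7, 3.6, 28.1]
opening: 0.181
```

Run:
```python
from h import *
s=env.state();print(s['eef_pos'],s['tcp_rot'],s['ft_force'],s['moment'],s['opening'])
a=snap('wrist','w7')
```

```text
[562.23889151  97.20899931 207.76320768] [3.13824266e+00 3.06594718e-03 2.40846483e+00] [-7.70389218  3.61707488 28.07512013] [0.08348557 1.27345114 0.44402229] 0.18137814012596515
```

View pics/w7.png

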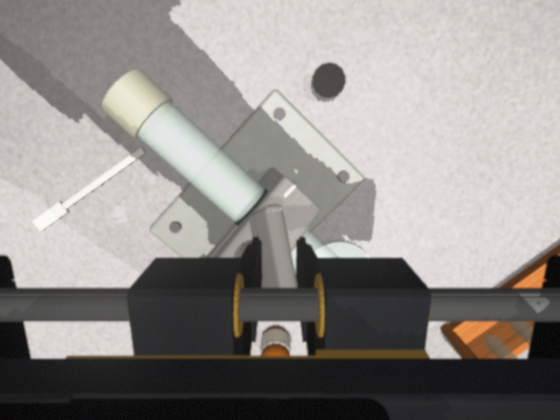

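Request:
drive_tool(
  commands=[
    {"dx": 0,"dy": 0,"dz": 2,"yaw": -3},
    {"dx": 0,"dy": 0,"dz": 0,"yaw": -4},
    {"dx": 0,"dy": 0,"dz": 0,"yaw": -4},
    {"dx": 0,"dy": 0,"dz": 0,"yaw": -4},
    {"dx": 0,"dy": 0,"dz": 0,"yaw": 0},
  ],
)

```text
t: 7.85
eef_pos: [561.0, 97.4, 209.0]
tcp_rot: [3.14, 0.0, 2.146]
ft_force: [-8.7, 2.9, 20.5]
opening: 0.152
```

Run:
```python
from h import *
s=env.state();print(s['eef_pos'],s['tcp_rot'],s['ft_force'],s['moment'],s['opening'])
a=snap('wrist','w8')
```

```text
[561.01649789  97.36096321 209.00890432] [3.14035286e+00 2.10748273e-04 2.14555513e+00] [-8.68395626  2.91869166 20.52855115] [-0.02214903  1.83960022  0.18101882] 0.1523539682478511
```

View pics/w8.png

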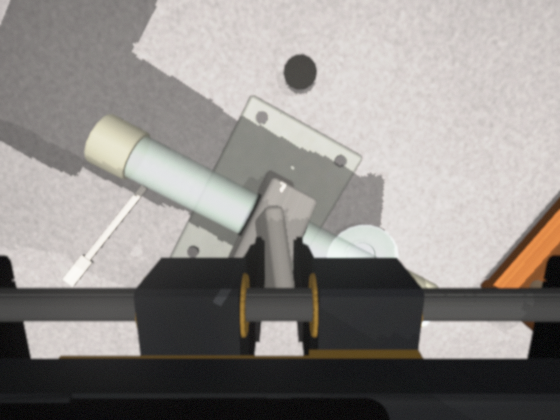

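Request:
drive_tool(
  commands=[
    {"dx": 0,"dy": 0,"dz": 0,"yaw": -4},
    {"dx": 0,"dy": 0,"dz": 0,"yaw": -4},
    {"dx": 0,"dy": 0,"dz": 0,"yaw": -4},
    {"dx": 0,"dy": 0,"dz": 0,"yaw": 0},
  ],
)

```text
t: 8.23
eef_pos: [560.1, 97.1, 208.7]
tcp_rot: [-3.14, -0.001, 1.936]
ft_force: [-11.9, 0.5, 20.3]
opening: 0.126
```

Run:
```python
from h import *
s=env.state();print(s['eef_pos'],s['tcp_rot'],s['ft_force'],s['moment'],s['opening'])
a=snap('wrist','w9')
```

```text
[560.10141265  97.10291845 208.67250326] [-3.14038042e+00 -5.15636345e-04  1.93588847e+00] [-11.8564497    0.4626091   20.34135127] [-0.3538963   2.65012898  0.08181844] 0.1259751664193693
```

View pics/w9.png

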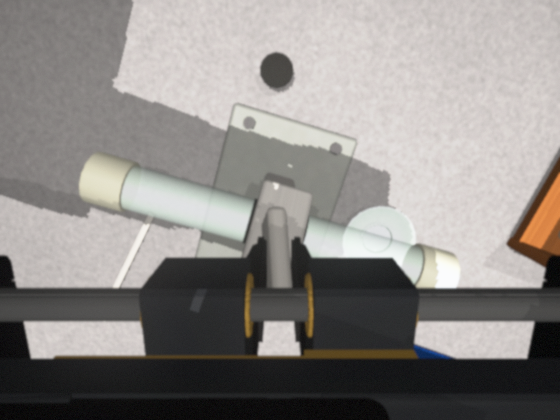

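Request:
drive_tool(
  commands=[
    {"dx": 0,"dy": 0,"dz": 0,"yaw": -4},
    {"dx": 0,"dy": 0,"dz": 0,"yaw": -4},
    {"dx": 0,"dy": 0,"dz": 0,"yaw": -4},
    {"dx": 0,"dy": 0,"dz": 0,"yaw": 0},
  ],
)

```text
t: 8.62
eef_pos: [559.2, 97.0, 208.1]
tcp_rot: [-3.138, -0.0, 1.726]
ft_force: [-15.1, -1.1, 17.6]
opening: 0.105
```

Request:
drive_tool(
  commands=[
    {"dx": 0,"dy": 0,"dz": 0,"yaw": -3},
    {"dx": 0,"dy": 0,"dz": 0,"yaw": -3},
    {"dx": 0,"dy": 0,"dz": 0,"yaw": -3},
    {"dx": 0,"dy": 0,"dz": 0,"yaw": 0},
  ],
)

```text
t: 8.95
eef_pos: [559.3, 97.0, 207.9]
tcp_rot: [-3.138, 0.0, 1.571]
ft_force: [-14.6, 0.9, 15.2]
opening: 0.103
```

Run:
```python
from h import *
s=env.state();print(s['eef_pos'],s['tcp_rot'],s['ft_force'],s['moment'],s['opening'])
a=snap('wrist','w10')
```

```text
[559.29372501  96.994743   207.88341609] [-3.13803692e+00  2.90043395e-04  1.57104554e+00] [-14.59340274   0.92490317  15.17622741] [-0.29860445  2.56961678  0.42648912] 0.10263221396491749
```

View pics/w10.png

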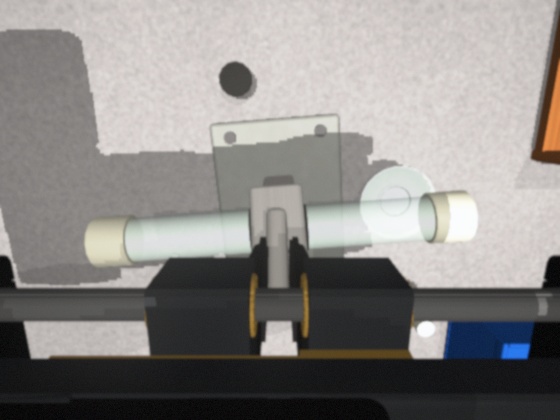

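Request:
drive_tool(
  commands=[
    {"dx": -2,"dy": 0,"dz": 0,"yaw": -3},
    {"dx": 0,"dy": 0,"dz": 0,"yaw": -3},
    {"dx": 0,"dy": 0,"dz": 0,"yaw": -3},
    {"dx": 0,"dy": 0,"dz": 0,"yaw": 0},
  ],
)

```text
t: 9.33
eef_pos: [559.1, 96.8, 207.8]
tcp_rot: [3.141, 0.0, 1.414]
ft_force: [-5.1, -0.9, 9.4]
opening: 0.116
```

Run:
```python
from h import *
s=env.state();print(s['eef_pos'],s['tcp_rot'],s['ft_force'],s['moment'],s['opening'])
a=snap('wrist','w11')
```

```text
[559.05104174  96.80369908 207.82359817] [3.14105261e+00 4.75636596e-04 1.41414117e+00] [-5.13652649 -0.92530518  9.41184314] [-0.51550384  0.68951039  0.57496232] 0.11622816042698803
```

View pics/w11.png

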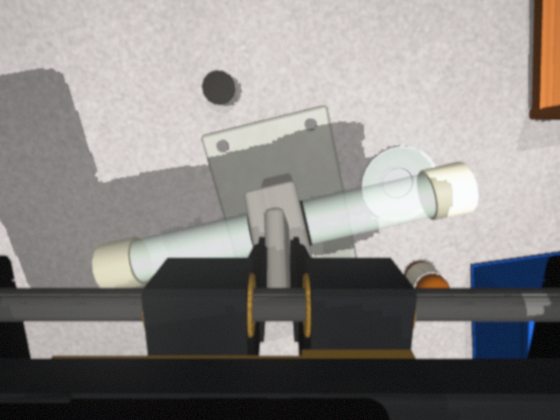

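Request:
drive_tool(
  commands=[
    {"dx": 0,"dy": 0,"dz": 0,"yaw": -3},
    {"dx": 0,"dy": 0,"dz": 0,"yaw": -3},
    {"dx": 0,"dy": 0,"dz": 0,"yaw": 0},
  ],
)

```text
t: 9.63
eef_pos: [558.9, 96.6, 207.7]
tcp_rot: [3.141, 0.001, 1.31]
ft_force: [-6.6, -2.4, 8.0]
opening: 0.13
```

Request:
drive_tool(
  commands=[
    {"dx": 0,"dy": 0,"dz": 0,"yaw": -3},
    {"dx": 0,"dy": 0,"dz": 0,"yaw": -3},
    {"dx": 0,"dy": 0,"dz": 0,"yaw": 0},
  ],
)

```text
t: 9.88
eef_pos: [558.9, 97.1, 207.9]
tcp_rot: [3.142, -0.0, 1.205]
ft_force: [-6.7, 2.2, 9.6]
opening: 0.141
```

Run:
```python
from h import *
s=env.state();print(s['eef_pos'],s['tcp_rot'],s['ft_force'],s['moment'],s['opening'])
a=snap('wrist','w12')
```

```text
[558.87893094  97.12186634 207.85325346] [ 3.14154998e+00 -1.02606701e-04  1.20452362e+00] [-6.6969898   2.20626754  9.60167902] [-0.12629138  0.94694425  0.54307603] 0.14110450611473235
```

View pics/w12.png

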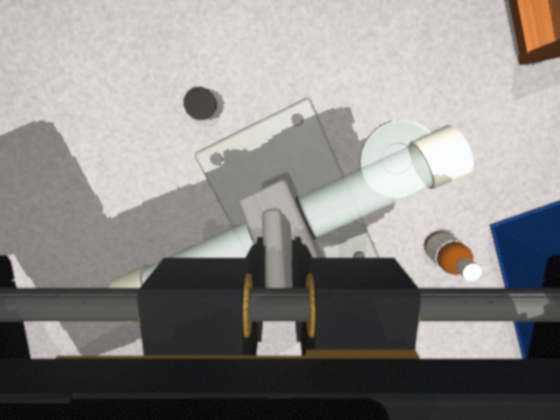

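Request:
drive_tool(
  commands=[
    {"dx": 0,"dy": 0,"dz": 0,"yaw": -3},
    {"dx": 0,"dy": 0,"dz": 0,"yaw": -3},
    {"dx": 0,"dy": 0,"dz": 0,"yaw": 0},
  ],
)

```text
t: 10.18
eef_pos: [558.9, 97.3, 208.0]
tcp_rot: [3.141, -0.0, 1.1]
ft_force: [-6.2, 3.7, 9.6]
opening: 0.142
```

Request:
drive_tool(
  commands=[
    {"dx": 0,"dy": 0,"dz": 0,"yaw": -3},
    {"dx": 0,"dy": 0,"dz": 0,"yaw": -3},
    {"dx": 0,"dy": 0,"dz": 0,"yaw": 0},
  ],
)

```text
t: 10.43
eef_pos: [559.0, 97.7, 208.1]
tcp_rot: [3.142, -0.001, 0.995]
ft_force: [-6.0, 4.7, 11.0]
opening: 0.154
```

Run:
```python
from h import *
s=env.state();print(s['eef_pos'],s['tcp_rot'],s['ft_force'],s['moment'],s['opening'])
a=snap('wrist','w13')
```

```text
[559.01064823  97.66018139 208.07986411] [ 3.14156191e+00 -1.13144109e-03  9.95213884e-01] [-6.00195686  4.73892879 10.99013373] [0.57770799 0.94704455 0.59520118] 0.15436085303110497
```

View pics/w13.png

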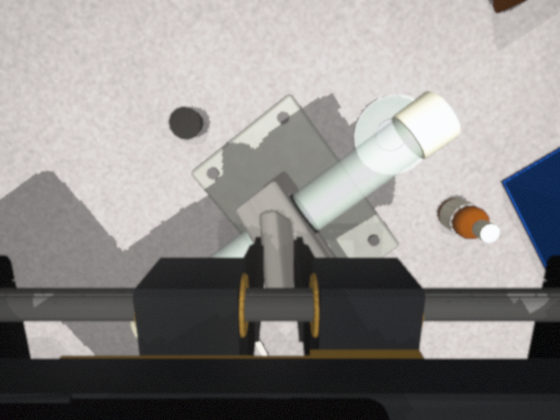

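```bash
cat > ov.py <<'E'
from fit import *
import sys
def ov(img,out,ths,box=(225,170,90),d=(1,-2,0)):
    K,R,t=cal('wrist');s=np.load('s.npy');im=cv2.imread(img);row=[]
    x0,y0,w=box;k=390/w
    for th in np.radians(ths):
        c=cv2.resize(im[y0:y0+w,x0:x0+w],(390,390),interpolation=cv2.INTER_CUBIC)
        P=S2W(nutbar(th),s)+np.array(d);p=(P@R.T+t)@K.T;p=p[:,:2]/p[:,2:]
        q=((p-[x0,y0]+.5)*k).astype(int)
        cv2.polylines(c,[q[:4]],True,(0,0,255),1);cv2.polylines(c,[q[4:]],True,(0,255,0),1)
        row.append(c[:,60:330])
    a=np.hstack(row[:3]);
    if len(row)>3:a=np.vstack([a[:300],np.hstack(row[3:6])[:300]])
    cv2.imwrite(out,a[:,:800])
E
python3 - <<'E'
from ov import *
ov('pics/w13.png','pics/ov13.png',[-20,-25,-30,-35,-40,-45])
E
```

```text
(no output)
```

View pics/ov13.png

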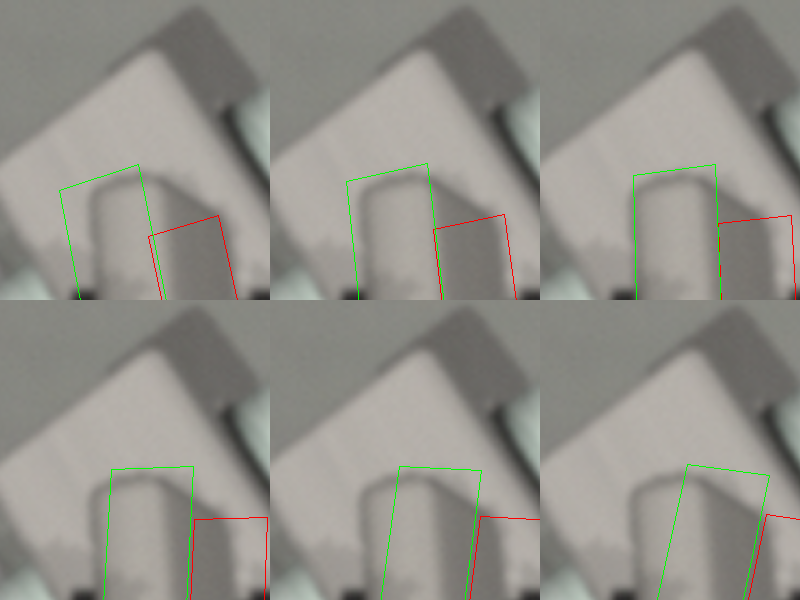

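Request:
drive_tool(
  commands=[
    {"dx": 0,"dy": 0,"dz": 0,"yaw": -3},
    {"dx": 0,"dy": 0,"dz": 0,"yaw": -3},
    {"dx": 0,"dy": 0,"dz": 0,"yaw": -3},
    {"dx": 0,"dy": 0,"dz": 0,"yaw": -3},
    {"dx": 0,"dy": 0,"dz": 0,"yaw": 0},
  ],
)

```text
t: 10.9
eef_pos: [559.6, 98.3, 208.2]
tcp_rot: [3.141, -0.003, 0.787]
ft_force: [-3.2, 9.7, 10.7]
opening: 0.191
```

Run:
```python
from ov import *
s=env.state();print(s['eef_pos'],s['tcp_rot'],s['ft_force'],s['moment'],s['opening'])
a=snap('wrist','w14')
ov('pics/w14.png','pics/ov14.png',[-20,-25,-30,-35,-40,-45])
```

```text
[559.6185292   98.32094057 208.24645803] [ 3.14119830e+00 -2.85695561e-03  7.87116274e-01] [-3.20272391  9.71246581 10.71407404] [1.54288317 0.46720974 1.43412455] 0.19089094823712202
```

View pics/ov14.png

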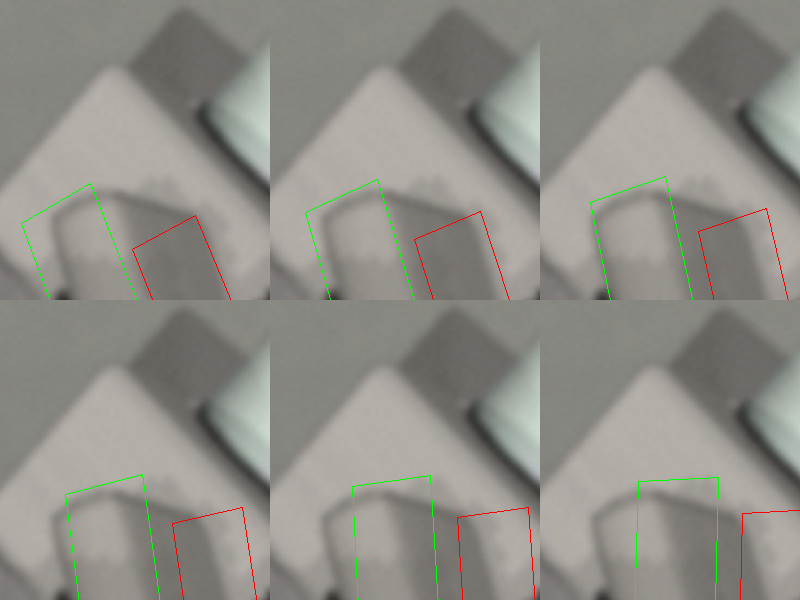

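Request:
drive_tool(
  commands=[
    {"dx": 0,"dy": 0,"dz": 0,"yaw": 3},
    {"dx": 0,"dy": 0,"dz": 0,"yaw": 3},
    {"dx": 0,"dy": 0,"dz": 0,"yaw": 3},
    {"dx": 0,"dy": 0,"dz": 0,"yaw": 0},
    {"dx": 0,"dy": 0,"dz": 0,"yaw": 0},
  ],
  grip=0.5,
)

```text
t: 11.37
eef_pos: [559.4, 96.9, 206.9]
tcp_rot: [3.141, -0.0, 0.943]
ft_force: [0.3, 0.1, -0.2]
opening: 0.471
```

Request:
drive_tool(
  commands=[
    {"dx": 0,"dy": 0,"dz": 10,"yaw": 0},
    {"dx": 0,"dy": 0,"dz": 30,"yaw": 0},
    {"dx": 0,"dy": 0,"dz": 35,"yaw": 0},
    {"dx": 0,"dy": 0,"dz": 35,"yaw": 0},
    {"dx": 0,"dy": 0,"dz": 0,"yaw": 0},
  ],
)

```text
t: 11.78
eef_pos: [561.1, 97.0, 324.1]
tcp_rot: [3.134, -0.007, 0.943]
ft_force: [-0.1, -0.2, -0.1]
opening: 0.499
```

Run:
```python
from ov import *
s=env.state();print(s['eef_pos'],s['tcp_rot'],s['ft_force'],s['moment'],s['opening'])
a=snap('wrist','w15')
ov('pics/w15.png','pics/ov15.png',[-20,-25,-30,-35,-40,-45],box=(220,150,110))
```

```text
[561.12870595  96.97494305 324.08777083] [ 3.13353346 -0.00657754  0.94348266] [-0.11867519 -0.23268728 -0.08867919] [-0.09542607  0.14011657  0.00357051] 0.4989072136266144
```

View pics/w15.png

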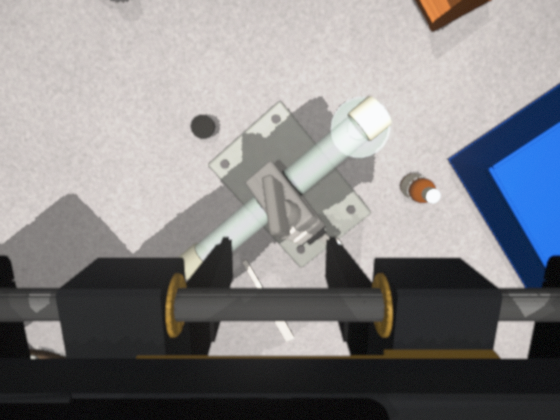

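View pics/ov15.png

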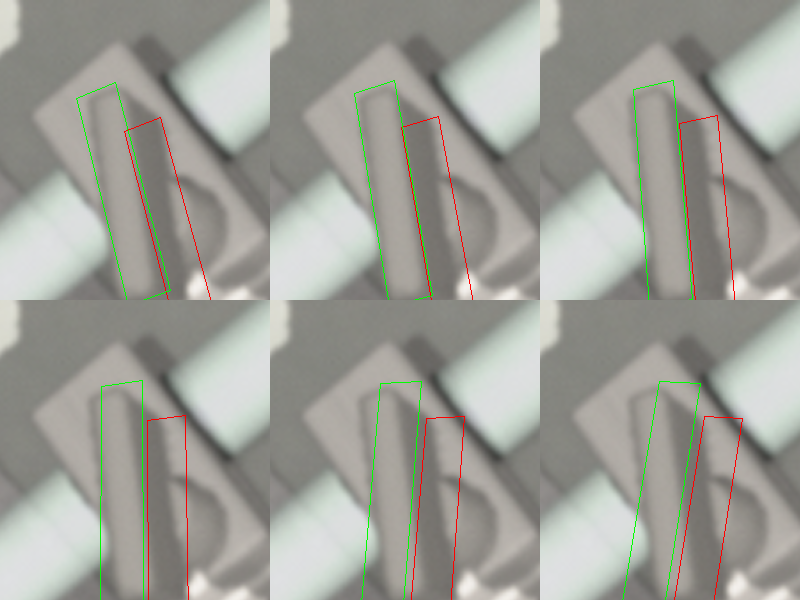

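Request:
drive_tool(
  commands=[
    {"dx": 2,"dy": -24,"dz": 0,"yaw": 7},
    {"dx": 2,"dy": -24,"dz": 0,"yaw": 7},
    {"dx": 2,"dy": -24,"dz": 0,"yaw": 7},
    {"dx": 2,"dy": -24,"dz": 0,"yaw": 7},
    {"dx": 0,"dy": -20,"dz": 0,"yaw": 7},
  ],
)

```text
t: 12.25
eef_pos: [567.2, -20.6, 316.1]
tcp_rot: [-3.141, -0.0, 1.56]
ft_force: [-0.2, 0.9, 0.3]
opening: 0.498
```

Request:
drive_tool(
  commands=[
    {"dx": 0,"dy": 0,"dz": -30,"yaw": 5.7},
    {"dx": 0,"dy": 0,"dz": -30,"yaw": 0},
    {"dx": 0,"dy": 0,"dz": 0,"yaw": 0},
    {"dx": 0,"dy": 0,"dz": 0,"yaw": 0},
  ],
)

```text
t: 12.58
eef_pos: [566.9, -19.1, 256.0]
tcp_rot: [-3.139, -0.001, 1.654]
ft_force: [1.2, 0.8, 1.1]
opening: 0.503
```

Run:
```python
from ov import *
st=env.state();print(st['eef_pos'],st['tcp_rot'],st['opening'])
a=snap('wrist','w16'); b=snap('scene','s16'); c=snap('top','t16')
for n in ('wrist','scene','top'):
    print(n,[(np.round(x['pixel'],1).tolist(),round(x['conf'],2)) for x in env.place_of('lever_grip',n)[:2]])
    s=np.load('s.npy')
    print(proj(S2W(np.array([lever(a) for a in (0,.1,.2,.3)]),s),n).round(1).tolist())
```

```text
[566.89836258 -19.13796304 255.95801355] [-3.13854545e+00 -7.86840201e-04  1.65361915e+00] 0.5032757912002478
wrist []
[[277.9, 176.0], [277.9, 184.0], [277.9, 191.7], [277.9, 199.1]]
scene [([272.2, 240.5], 0.67), ([324.1, 245.7], 0.35)]
[[273.8, 234.9], [272.5, 235.8], [271.3, 236.4], [270.2, 236.6]]
top []
[[281.9, 214.1], [284.6, 213.5], [287.1, 212.9], [289.3, 212.3]]
```

View pics/w16.png

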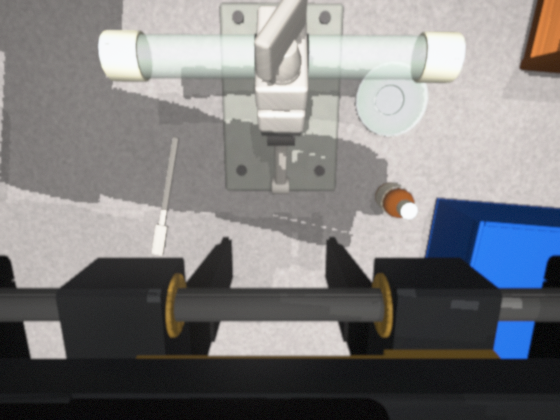

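View pics/s16.png

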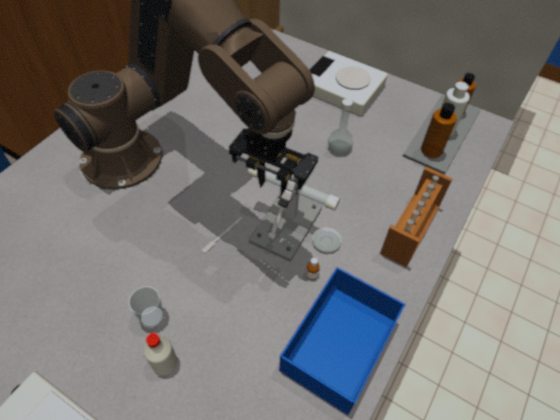

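Run:
```python
from ov import *
im=cv2.imread('pics/w16.png');x0,y0,w=230,90,120
s=np.load('s.npy');out=[]
for a,d in ((0.05,0),(.1,0),(.05,1)):
    c=cv2.resize(im[y0:y0+w,x0:x0+w],(600,600),interpolation=cv2.INTER_CUBIC); c=cv2.convertScaleAbs(c,alpha=1.4)
    def dr(P,col,dd=(2,-2,0)):
        q=((proj(S2W(np.array(P),s)+np.array(dd),'wrist')-[x0,y0]+.5)*5).astype(int);cv2.polylines(c,[q],True,col,1)
    if d==0:
        L=-np.cos(a)*HZ+np.sin(a)*HX;N=np.cos(a)*HX+np.sin(a)*HZ;g=lever(a)
        for sgn in (9,-9): dr([g+sgn*HY+9*(np.cos(t)*L+np.sin(t)*N) for t in np.linspace(0,6.28,20)],(0,0,255))
        dr([lever(a,86,5.5),lever(a,86,-5.5),lever(a,15,-5.5),lever(a,15,5.5)],(0,255,0))
    out.append(c[100:550,150:410])
cv2.imwrite('pics/ov16.png',np.hstack(out))
```

```text
(no output)
```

View pics/ov16.png

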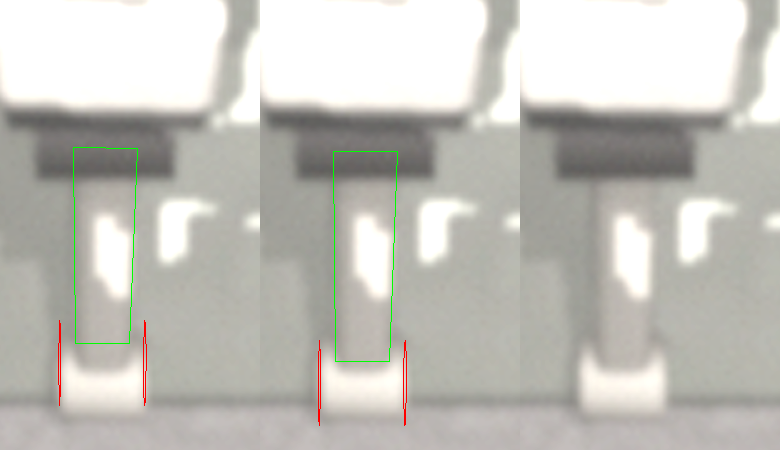

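Request:
drive_tool(
  commands=[
    {"dx": 4,"dy": -5,"dz": -38,"yaw": 0},
    {"dx": 0,"dy": 0,"dz": -38,"yaw": 0},
    {"dx": 0,"dy": 0,"dz": -34,"yaw": 0},
    {"dx": 0,"dy": 0,"dz": -20,"yaw": 0},
    {"dx": 0,"dy": 0,"dz": 0,"yaw": 0},
  ],
)

```text
t: 13.3
eef_pos: [569.9, -23.9, 123.4]
tcp_rot: [-3.136, -0.001, 1.655]
ft_force: [-0.4, 0.9, 0.4]
opening: 0.497
```

Run:
```python
from ov import *
st=env.state();print(st['eef_pos'],st['tcp_rot'],st['ft_force'],st['opening'])
a=snap('wrist','w17'); b=snap('scene','s17');c=snap('top','t17')
o=[cv2.resize(i[y:y+w,x:x+w],(390,390),interpolation=cv2.INTER_CUBIC) for i,x,y,w in ((c,230,150,110),(b,230,150,110))]
cv2.imwrite('pics/c17.png',np.hstack(o)[:,:,::-1])
s=np.load('s.npy');print(proj(S2W(lever(.08),s)+[3,-2,0],'wrist'))
```

```text
[569.87321161 -23.89283149 123.39465285] [-3.13611467e+00 -1.35424544e-03  1.65498552e+00] [-0.39899666  0.8730427   0.35776921] 0.4974819077453665
[[276.53323132 212.43781484]]
```

View pics/w17.png

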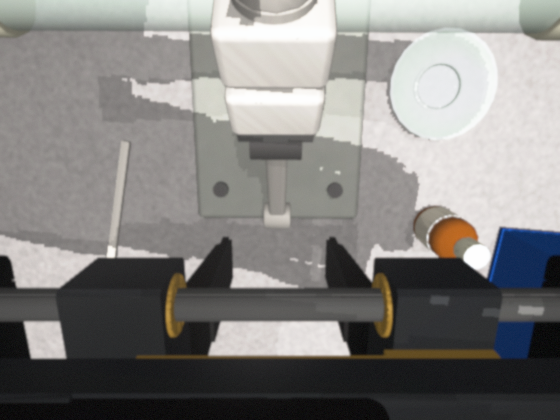

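View pics/c17.png

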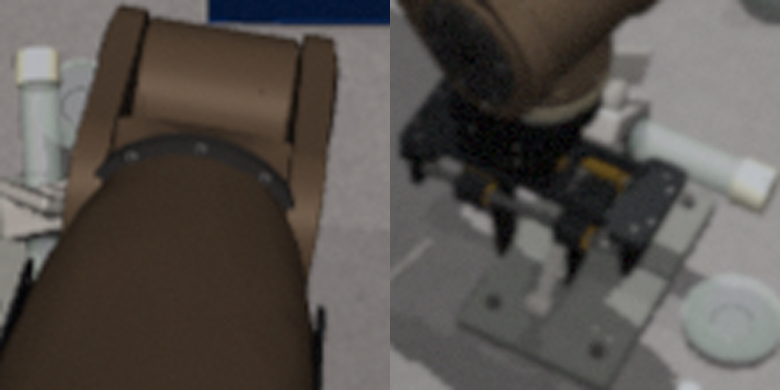

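Request:
drive_tool(
  commands=[
    {"dx": 1,"dy": 0,"dz": -20,"yaw": 0},
    {"dx": 0,"dy": 0,"dz": -20,"yaw": 0},
    {"dx": 0,"dy": 0,"dz": -15,"yaw": 0},
    {"dx": 0,"dy": 0,"dz": -10,"yaw": 0},
    {"dx": 0,"dy": 0,"dz": 0,"yaw": 0},
  ],
)

```text
t: 13.87
eef_pos: [572.5, -24.2, 61.6]
tcp_rot: [-3.142, -0.0, 1.655]
ft_force: [-0.3, 0.3, -0.4]
opening: 0.5
```

Run:
```python
from ov import *
st=env.state();print(st['eef_pos'],st['tcp_rot'],st['ft_force'],st['opening'])
a=snap('wrist','w18'); b=snap('scene','s18')
cv2.imwrite('pics/c18.png',cv2.resize(b[150:260,230:340],(500,500),interpolation=cv2.INTER_CUBIC)[:,:,::-1])
s=np.load('s.npy');print(proj(S2W(lever(.08),s)+[3,-2,0],'wrist'))
```

```text
[572.52513714 -24.17965492  61.55294088] [-3.14154803e+00 -7.83469882e-06  1.65512167e+00] [-0.29173614  0.34156844 -0.43436419] 0.5003401301297038
[[274.49100866 245.77326443]]
```

View pics/w18.png

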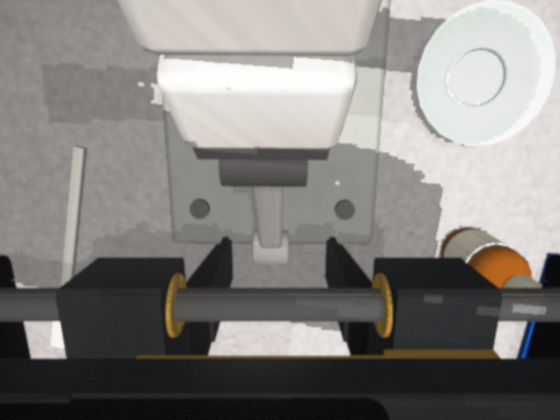

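View pics/c18.png

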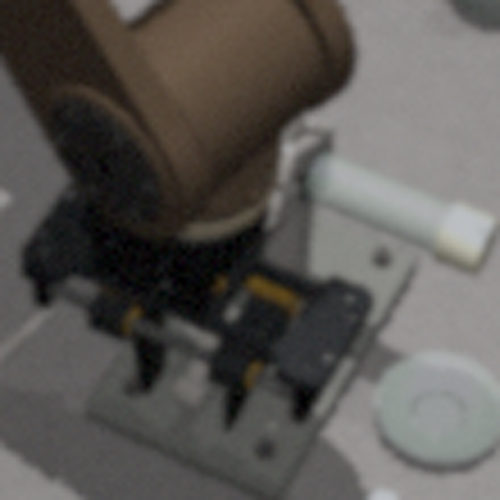

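Request:
drive_tool(
  commands=[
    {"dx": -3,"dy": 0,"dz": -6,"yaw": 0},
    {"dx": 0,"dy": 0,"dz": -7,"yaw": 0},
    {"dx": 0,"dy": 1,"dz": 0,"yaw": 0},
  ],
)

```text
t: 14.22
eef_pos: [569.0, -23.2, 48.0]
tcp_rot: [-3.141, -0.0, 1.655]
ft_force: [0.1, -0.6, 0.1]
opening: 0.5
```

Request:
drive_tool(
  commands=[
    {"dx": 0,"dy": 0,"dz": 0,"yaw": 0},
    {"dx": 0,"dy": 0,"dz": 0,"yaw": 0},
    {"dx": 0,"dy": 0,"dz": 0,"yaw": 0},
    {"dx": 0,"dy": 0,"dz": 0,"yaw": 0},
    {"dx": 0,"dy": 0,"dz": 0,"yaw": 0},
  ],
  grip=0.0,
)

```text
t: 14.63
eef_pos: [569.4, -23.2, 48.8]
tcp_rot: [3.141, 0.0, 1.655]
ft_force: [-4.0, -2.5, -0.6]
opening: 0.206
```

Run:
```python
from ov import *
st=env.state();print(st['eef_pos'],st['tcp_rot'],st['ft_force'],st['moment'],st['opening'])
a=snap('wrist','w19')
```

```text
[569.43361467 -23.20778849  48.79150398] [3.14143542e+00 4.63968058e-05 1.65507848e+00] [-3.98636346 -2.46920249 -0.58278045] [-0.32776901  0.87151542  0.05579124] 0.20605749233879198
```

View pics/w19.png

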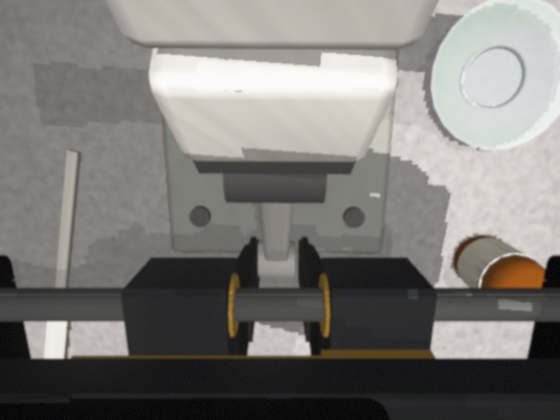

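Run:
```python
from h import *
s=np.load('s.npy');a=np.arange(.08,1.80,.1);P=S2W(np.array([lever(x) for x in a]),s)
for x,p,d in zip(a[1:],P[1:],np.diff(P,axis=0)): print(round(x,2),d.round(1),(p-P[0]).round(1))
```

```text
0.18 [ 0.6 -7.   6.4] [ 0.6 -7.   6.4]
0.28 [ 0.5 -6.3  7.1] [  1.1 -13.3  13.5]
0.38 [ 0.5 -5.6  7.7] [  1.6 -18.9  21.2]
0.48 [ 0.4 -4.8  8.2] [  1.9 -23.7  29.4]
0.58 [ 0.3 -3.9  8.6] [  2.3 -27.6  38. ]
0.68 [ 0.3 -3.1  9. ] [  2.5 -30.7  47. ]
0.78 [ 0.2 -2.2  9.2] [  2.7 -32.8  56.2]
0.88 [ 0.1 -1.2  9.4] [  2.8 -34.   65.6]
0.98 [ 0.  -0.3  9.5] [  2.8 -34.3  75.1]
1.08 [-0.1  0.7  9.5] [  2.8 -33.7  84.6]
1.18 [-0.1  1.6  9.4] [  2.6 -32.1  94. ]
1.28 [-0.2  2.5  9.2] [  2.4 -29.5 103.1]
1.38 [-0.3  3.4  8.9] [  2.1 -26.1 112. ]
1.48 [-0.4  4.3  8.5] [  1.8 -21.8 120.4]
1.58 [-0.4  5.1  8. ] [  1.4 -16.7 128.4]
1.68 [-0.5  5.9  7.4] [  0.9 -10.8 135.9]
1.78 [-0.5  6.6  6.8] [  0.4  -4.3 142.7]
```

Request:
drive_tool(
  commands=[
    {"dx": 0.5,"dy": -7,"dz": 6.5,"yaw": 0},
    {"dx": 0.5,"dy": -6,"dz": 7,"yaw": 0},
    {"dx": 0.5,"dy": -5.5,"dz": 7.5,"yaw": 0},
    {"dx": 0.5,"dy": -5,"dz": 8,"yaw": 0},
    {"dx": 0,"dy": 0,"dz": 0,"yaw": 0},
  ],
)

```text
t: 15.1
eef_pos: [570.7, -47.8, 79.2]
tcp_rot: [-3.14, -0.0, 1.655]
ft_force: [-6.6, 2.3, 0.2]
opening: 0.19
```

Run:
```python
from ov import *
st=env.state();print(st['eef_pos'],st['tcp_rot'],st['ft_force'],st['moment'],st['opening'])
a=snap('wrist','w20')
```

```text
[570.65484237 -47.81048928  79.2149606 ] [-3.14029896e+00 -7.62210864e-05  1.65458922e+00] [-6.56913291  2.28631054  0.16528605] [-0.01003397  1.29875392  0.02239155] 0.19006742257084494
```

View pics/w20.png

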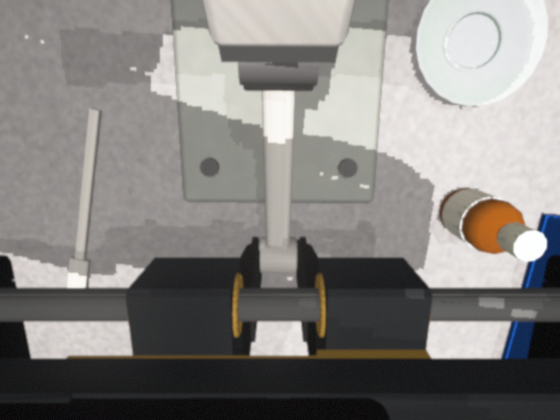

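Lever follows with low force. Continuing along the arc through the resistance.

Request:
drive_tool(
  commands=[
    {"dx": 0,"dy": -4,"dz": 8.5,"yaw": 0},
    {"dx": 0,"dy": -3,"dz": 9,"yaw": 0},
    {"dx": 0,"dy": -2,"dz": 9,"yaw": 0},
    {"dx": 0,"dy": 0,"dz": 0,"yaw": 0},
  ],
)

```text
t: 15.48
eef_pos: [571.3, -56.5, 106.0]
tcp_rot: [3.141, 0.001, 1.655]
ft_force: [-6.5, -0.8, -4.3]
opening: 0.183
```

Request:
drive_tool(
  commands=[
    {"dx": 0,"dy": -1.5,"dz": 9.5,"yaw": 0},
    {"dx": 0,"dy": 0,"dz": 9.5,"yaw": 0},
    {"dx": 0,"dy": 0.5,"dz": 9.5,"yaw": 0},
    {"dx": 0,"dy": 0,"dz": 0,"yaw": 0},
  ],
)

```text
t: 15.82
eef_pos: [571.4, -56.9, 135.0]
tcp_rot: [3.141, 0.001, 1.655]
ft_force: [-8.6, -4.8, -5.9]
opening: 0.181
```

Run:
```python
from ov import *
st=env.state();print(st['eef_pos'],st['tcp_rot'],st['ft_force'],st['moment'],st['opening'])
a=snap('wrist','w21')
```

```text
[571.37009807 -56.90320895 134.98306783] [3.14082025e+00 7.84716626e-04 1.65544734e+00] [-8.60707255 -4.81807205 -5.87830028] [-1.15987432  1.37475929  0.00387693] 0.1813222554984088
```

View pics/w21.png

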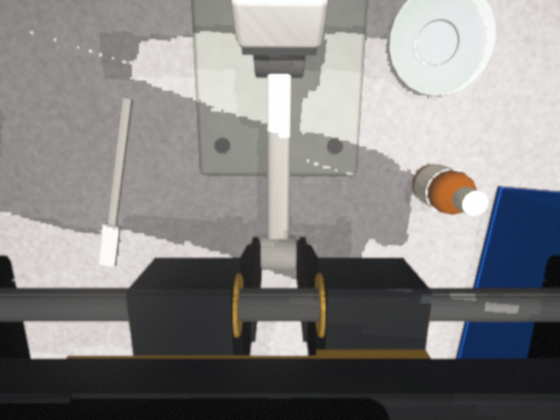

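Request:
drive_tool(
  commands=[
    {"dx": -1,"dy": 1.5,"dz": 9.5,"yaw": 0},
    {"dx": -0.5,"dy": 2.5,"dz": 9,"yaw": 0},
    {"dx": -0.5,"dy": 3.5,"dz": 9,"yaw": 0},
    {"dx": -0.5,"dy": 4.5,"dz": 8.5,"yaw": 0},
    {"dx": 0,"dy": 0,"dz": 0,"yaw": 0},
  ],
)

```text
t: 16.28
eef_pos: [570.0, -44.2, 171.6]
tcp_rot: [3.137, 0.001, 1.656]
ft_force: [0.1, -4.4, 0.8]
opening: 0.179
```

Request:
drive_tool(
  commands=[
    {"dx": -0.5,"dy": 5,"dz": 8,"yaw": 0},
    {"dx": -0.5,"dy": 6,"dz": 7.5,"yaw": 0},
    {"dx": 0,"dy": 0,"dz": 0,"yaw": 0},
    {"dx": 0,"dy": 0,"dz": 0,"yaw": 0},
  ],
)

```text
t: 16.62
eef_pos: [568.9, -34.0, 185.5]
tcp_rot: [3.138, 0.002, 1.656]
ft_force: [2.1, -6.4, 4.5]
opening: 0.177
```

Run:
```python
from ov import *
st=env.state();print(st['eef_pos'],st['tcp_rot'],st['ft_force'],st['moment'],st['opening'])
a=snap('wrist','w22')
```

```text
[568.85898759 -34.00441785 185.50682564] [3.13810522e+00 1.56367005e-03 1.65576559e+00] [ 2.13055034 -6.37180087  4.46241392] [-1.324222   -0.38607249 -0.06775775] 0.17683920404009493
```

View pics/w22.png

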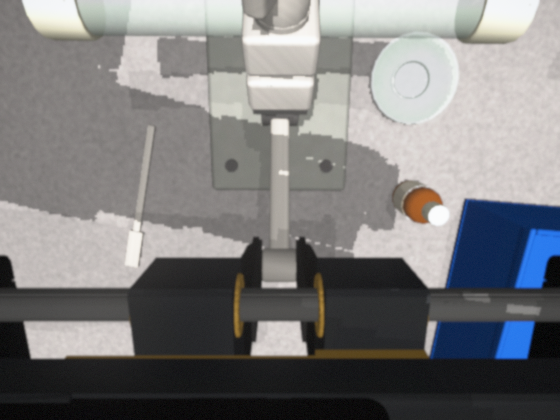

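Request:
drive_tool(
  commands=[
    {"dx": 0,"dy": 3.5,"dz": 3.5,"yaw": 0},
    {"dx": 0,"dy": 3.5,"dz": 3.5,"yaw": 0},
    {"dx": 0,"dy": 0,"dz": 0,"yaw": 0},
    {"dx": 0,"dy": 0,"dz": 0,"yaw": 0},
  ],
)

```text
t: 17.0
eef_pos: [568.7, -27.3, 192.2]
tcp_rot: [3.139, 0.001, 1.655]
ft_force: [0.6, -7.4, 5.4]
opening: 0.181
```

Request:
drive_tool(
  commands=[
    {"dx": 0,"dy": 3,"dz": 3,"yaw": 0},
    {"dx": 0,"dy": 0,"dz": 0,"yaw": 0},
    {"dx": 0,"dy": 0,"dz": 0,"yaw": 0},
  ],
)

```text
t: 17.25
eef_pos: [568.3, -24.3, 195.1]
tcp_rot: [3.14, 0.001, 1.656]
ft_force: [-1.6, -6.8, 6.1]
opening: 0.177
```

Run:
```python
from ov import *
st=env.state();print(st['eef_pos'],st['tcp_rot'],st['ft_force'],st['moment'],st['opening'])
```

```text
[568.3036943  -24.30796076 195.10721505] [3.13987020e+00 1.38776544e-03 1.65574295e+00] [-1.58655139 -6.8002859   6.08210119] [-1.41973431  0.24709884  0.14834772] 0.1774221917709024
```

Request:
drive_tool(
  commands=[
    {"dx": 0,"dy": 3,"dz": 2.5,"yaw": 0},
    {"dx": 0,"dy": 0,"dz": 0,"yaw": 0},
    {"dx": 0,"dy": 0,"dz": 0,"yaw": 0},
  ],
)

```text
t: 17.5
eef_pos: [568.2, -21.6, 197.7]
tcp_rot: [3.14, 0.002, 1.656]
ft_force: [-4.2, -8.6, 8.6]
opening: 0.175
```

Run:
```python
from ov import *
st=env.state();print(st['eef_pos'],st['tcp_rot'],st['ft_force'],st['moment'],st['opening'])
a=snap('wrist','w23');s=np.load('s.npy')
x0,y0,w=220,80,200
out=[]
for ang in (1.55,1.65,1.75):
    c=cv2.resize(a[y0:y0+w,x0:x0+130],(390,600),interpolation=cv2.INTER_CUBIC)[:,:,::-1].copy()
    L=-np.cos(ang)*HZ+np.sin(ang)*HX;N=np.cos(ang)*HX+np.sin(ang)*HZ;g=lever(ang)
    def dr(P,col,dd=(1,-2,0)):
        q=((proj(S2W(np.array(P),s)+np.array(dd),'wrist')-[x0,y0]+.5)*3).astype(int);cv2.polylines(c,[q],True,col,1)
    for sg in (9,-9): dr([g+sg*HY+9*(np.cos(t)*L+np.sin(t)*N) for t in np.linspace(0,6.28,20)],(0,0,255))
    dr([lever(ang,86,5.5)+3.5*N,lever(ang,86,-5.5)+3.5*N,lever(ang,15,-5.5)+3.5*N,lever(ang,15,5.5)+3.5*N],(0,255,0))
    out.append(c[:,60:320])
cv2.imwrite('pics/ov23.png',np.hstack(out))
```

```text
[568.16833618 -21.63826112 197.7442174 ] [3.14014502e+00 1.98333873e-03 1.65586178e+00] [-4.17029725 -8.58918602  8.5807941 ] [-1.86725904  0.84190718  0.1218294 ] 0.17466699986583253
```

View pics/ov23.png

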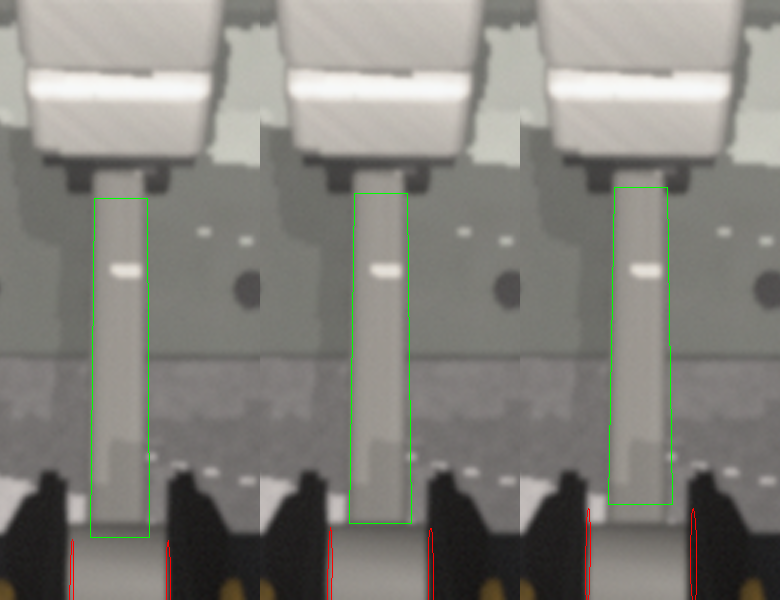

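Request:
drive_tool(
  commands=[
    {"dx": 1,"dy": 1,"dz": 4,"yaw": 0},
    {"dx": 0,"dy": 1,"dz": 2,"yaw": 0},
    {"dx": 0,"dy": 0,"dz": 0,"yaw": 0},
    {"dx": 0,"dy": 0,"dz": 0,"yaw": 0},
  ],
)

```text
t: 17.88
eef_pos: [568.2, -18.1, 202.4]
tcp_rot: [-3.14, -0.001, 1.655]
ft_force: [-5.6, 0.4, 0.1]
opening: 0.179
```

```bash
cat > lv.py <<'E'
from ov import *
def lv(nm,angs=(1.65,1.7,1.75)):
    st=env.state();print(st['eef_pos'],st['tcp_rot'],st['ft_force'],st['moment'],st['opening'])
    a=snap('wrist',nm);s=np.load('s.npy')
    x0,y0,w=220,80,200
    out=[]
    for ang in angs:
        c=cv2.resize(a[y0:y0+w,x0:x0+130],(390,600),interpolation=cv2.INTER_CUBIC)[:,:,::-1].copy()
        L=-np.cos(ang)*HZ+np.sin(ang)*HX;N=np.cos(ang)*HX+np.sin(ang)*HZ;g=lever(ang)
        def dr(P,col,dd=(1,-2,0)):
            q=((proj(S2W(np.array(P),s)+np.array(dd),'wrist')-[x0,y0]+.5)*3).astype(int);cv2.polylines(c,[q],True,col,1)
        for sg in (9,-9): dr([g+sg*HY+9*(np.cos(t)*L+np.sin(t)*N) for t in np.linspace(0,6.28,20)],(0,0,255))
        dr([lever(ang,86,5.5)+3.5*N,lever(ang,86,-5.5)+3.5*N,lever(ang,15,-5.5)+3.5*N,lever(ang,15,5.5)+3.5*N],(0,255,0))
        out.append(c[:,60:320])
    cv2.imwrite('pics/ov_'+nm+'.png',np.hstack(out))
E
python3 -c "
from lv import *
lv('w24')"
```

```text
[568.22978977 -18.13598898 202.44982571] [-3.14011313e+00 -8.87600834e-04  1.65536534e+00] [-5.58076324  0.42605069  0.12919217] [-0.03885571  0.93813934 -0.0474814 ] 0.17937028823419643
```

View pics/ov_w24.png

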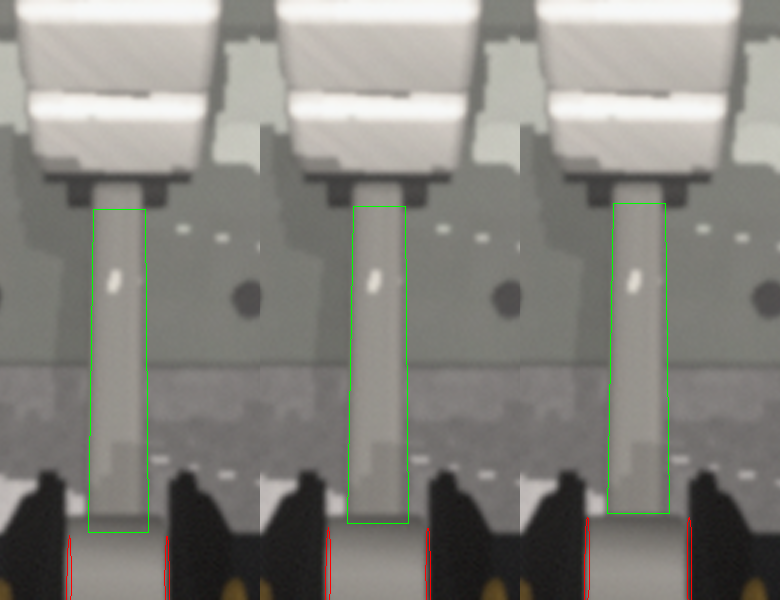

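Request:
drive_tool(
  commands=[
    {"dx": 0,"dy": 2,"dz": 2,"yaw": 0},
    {"dx": 0,"dy": 1,"dz": 1,"yaw": 0},
    {"dx": 0,"dy": 0,"dz": 0,"yaw": 0},
    {"dx": 0,"dy": 0,"dz": 0,"yaw": 0},
  ],
)

```text
t: 18.27
eef_pos: [568.0, -16.5, 203.6]
tcp_rot: [-3.138, 0.001, 1.655]
ft_force: [-1.8, -8.5, -17.7]
opening: 0.171
```

```bash
python3 -c "
from lv import *
lv('w25',(1.7,1.75,1.8))"
```

```text
[568.01297485 -16.53990605 203.62458766] [-3.13784957e+00  9.88802488e-04  1.65541093e+00] [ -1.83310863  -8.48226633 -17.7120675 ] [-1.62113759  0.23682348  0.09669954] 0.1705084408405886
```

View pics/ov_w25.png

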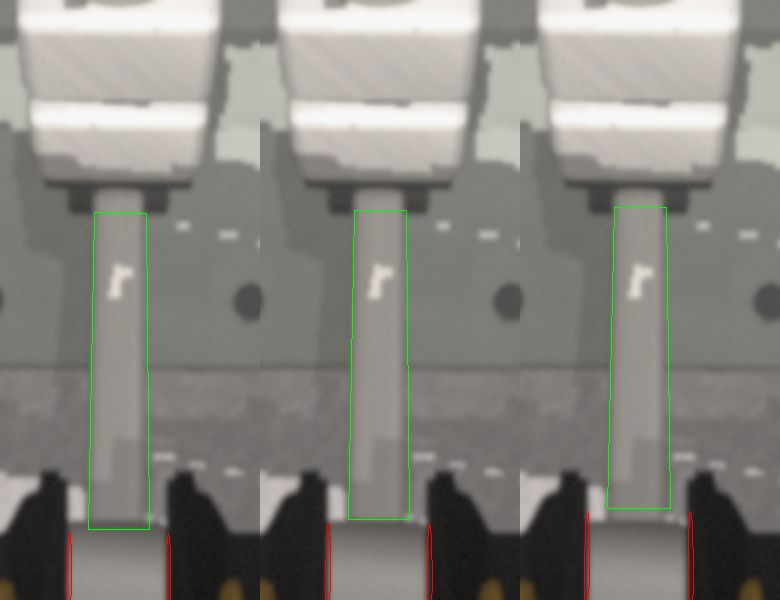

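Request:
drive_tool(
  commands=[
    {"dx": 0,"dy": -1,"dz": -1,"yaw": 0},
    {"dx": 0,"dy": 0,"dz": 0,"yaw": 0},
    {"dx": 0,"dy": 0,"dz": 0,"yaw": 0},
    {"dx": 0,"dy": 0,"dz": 0,"yaw": 0},
    {"dx": 0,"dy": 0,"dz": 0,"yaw": 0},
  ],
  grip=0.5,
)

```text
t: 18.73
eef_pos: [569.3, -16.5, 205.2]
tcp_rot: [3.14, 0.0, 1.655]
ft_force: [-0.3, -0.8, 0.7]
opening: 0.463
```

Request:
drive_tool(
  commands=[
    {"dx": 0,"dy": 0,"dz": 15,"yaw": 0},
    {"dx": 0,"dy": 0,"dz": 30,"yaw": 0},
    {"dx": 0,"dy": 0,"dz": 35,"yaw": 0},
    {"dx": 0,"dy": 0,"dz": 35,"yaw": 0},
    {"dx": 0,"dy": 0,"dz": 0,"yaw": 0},
  ],
)

```text
t: 19.15
eef_pos: [570.8, -16.7, 326.7]
tcp_rot: [3.131, 0.002, 1.655]
ft_force: [-0.1, -0.7, 0.8]
opening: 0.499
```

```bash
python3 -c "
from lv import *
lv('w26',(1.65,1.75,1.8))
c=snap('top','t26');b=snap('scene','s26')"
```

```text
[570.75626413 -16.70195467 326.65188321] [3.13100531e+00 2.23882957e-03 1.65538069e+00] [-0.14450817 -0.65696712  0.78560711] [-0.07310703  0.06751594 -0.02202517] 0.4985738547237162
```

View pics/ov_w26.png

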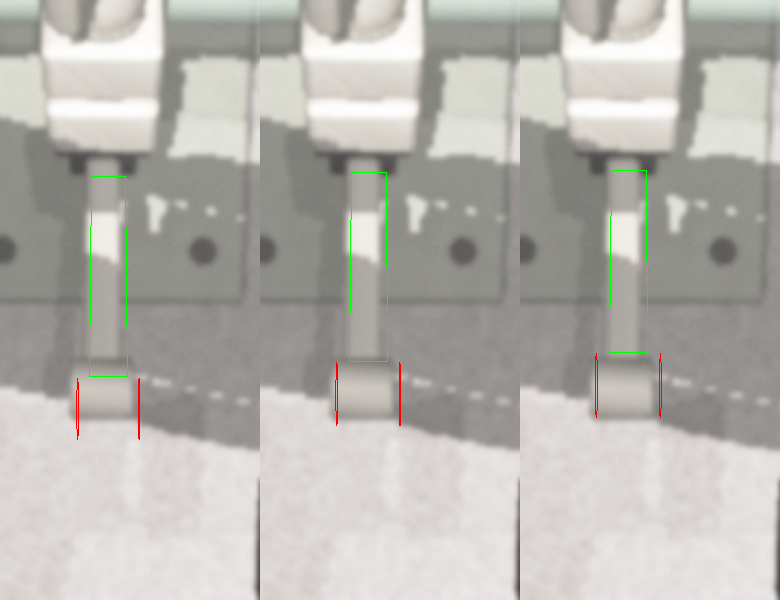

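View pics/s26.png

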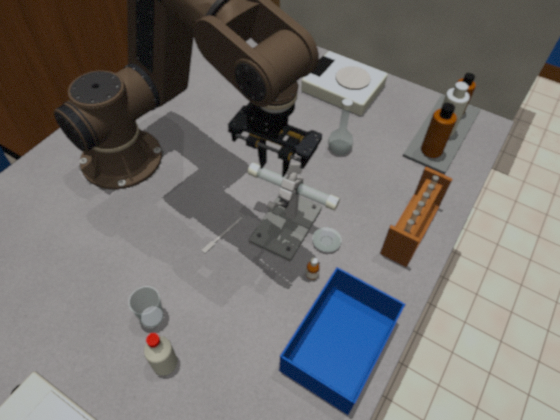

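Request:
drive_tool(
  commands=[
    {"dx": -2,"dy": 30,"dz": 0,"yaw": 0},
    {"dx": -2,"dy": 30,"dz": 0,"yaw": 0},
    {"dx": -2,"dy": 30,"dz": 0,"yaw": 0},
    {"dx": 0,"dy": 0,"dz": 0,"yaw": 0},
    {"dx": 0,"dy": 0,"dz": 0,"yaw": 0},
  ],
)

```text
t: 19.72
eef_pos: [562.4, 74.5, 318.3]
tcp_rot: [-3.14, -0.0, 1.658]
ft_force: [-0.1, -0.0, 0.2]
opening: 0.503
```

```bash
python3 -c "
from ov import *
snap('wrist','w27');print(env.state()['ft_force'],env.state()['qvel'].round(3))
ov('pics/w27.png','pics/ov27.png',[-20,-25,-30,-35,-40,-45],box=(220,150,110))"
```

```text
[ 0.20016913 -0.28348221  0.34070704] [-0.025 -0.005 -0.004 -0.001  0.    -0.004]
```

View pics/w27.png

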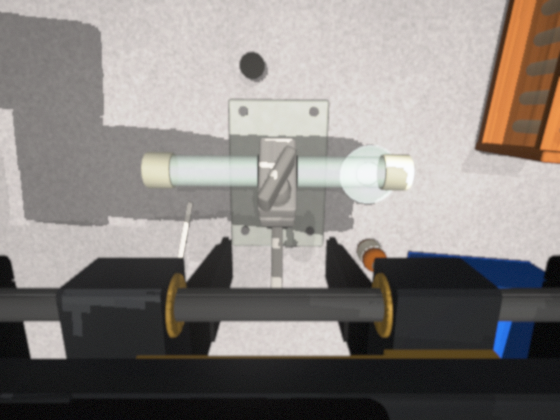

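View pics/ov27.png

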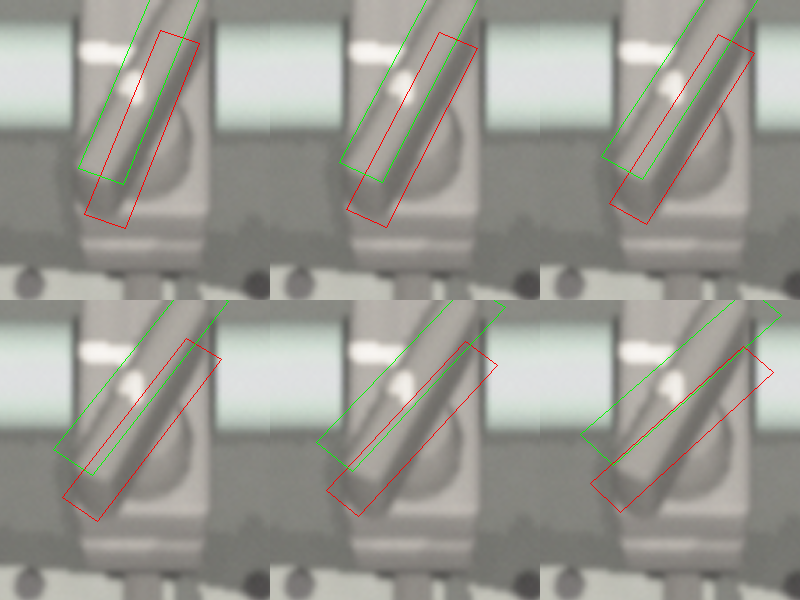

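Nut is still near −27° (its snug angle), and the lever is still closed. The arm touches nothing, so I'm handing in.

```bash
python3 -c "
from h import *
print(env.job_done(), env.state()['t'])"
```

```text
the job is handed in; nothing more can be done
the job is handed in; nothing more can be done
```

The wing nut was turned down until it was snug, then the cam lever was swung over and closed. I handed the job in at about 20 s of the 64 s limit. No verdict was reported.

- **Nut:** I gripped the wings and turned the bar clockwise about 130° (2.3 rad by my image fit). It then stopped dead. A further 12° of tool yaw left the bar still, and the tool moment rose from 0.6 to 1.4 N m. After the lever was closed, the bar measured about −27°, against −28° to −30° at snug, which is within the fit's accuracy.
- **Lever:** I pinched the barrel and carried it along its arc, through the resistance, until about 20 N pushed back at the stop. After release, the image fit put it at about 1.75–1.78 rad, and it stayed there.
- **At the end:** the measured tool force was about 0, with the gripper clear above the clamp.
- **Glass and bystanders:** the fingers stayed clear of the glass column by plan. I did not measure contact on it directly. Nothing on the bench looked moved in the last pictures.
- **Disagreement:** near the end of the swing, the lever angle worked out from tool travel came out 0.1–0.2 rad higher than the image fit. I relied on the stop force and on the picture after release.

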